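Clamp the ball punch in the bench chuck

ROBOT

A 7-joint arm with a two-finger parallel gripper is mounted at the origin on the work surface. World frame = base frame: x ahead of the robot, y to its left, z up, the work surface at z = 0. Lengths are in mm, angles in rad, forces in N, time in s.
With the tool pointing down it reaches from about 400 to 875 mm from the base axis. Payload 4.4 kg.
Tool frame: the origin (TCP) lies between the finger pads; the fingertips stand 11 mm ahead of it and the grasp point (between the pads) lies 8 mm behind it; y points along the fingers, x is the direction in which the jaws open and shut, and the axes are right-handed (so a half turn about y gives the same grasp; the last joint's range is limited). The gripper opens to 85 mm and grips with 20 to 120 N. Pads are 22 mm wide; open, the fingers measure 114 mm over their backs; the gripper's body (76 mm by 85 mm) begins 54 mm behind the grasp point. The pads swing forward as they close: fully open they stand 13 mm farther back than shut.
Start: joints at [1.277, 0.628, 0.038, 1.517, -0.027, 0.996, -0.02], TCP at [146.819, -633.215, 242.313] pointing down, gripper open.
Joint ranges: [-3.06, 3.06], [-0.37, 2.12], [-1.25, 1.32], [0.18, 2.47], [-1.1, 4.24], [0.23, 1.98], [-2.94, 2.94]. Speed limits (rad/s): [2.57, 2.57, 3.14, 3.14, 3.14, 3.14, 3.14].

INTERFACE

Orientations are given as [roll, pitch, yaw] about the fixed x, y, z axes, in that order (R = Rz(yaw) Ry(pitch) Rx(roll)).
In Python, from cell import * gives the robot as it stands.
- The arm moves only by the shell command python3 -m jog 'ROWS'. ROWS is JSON, a list of rows, each an object of numbers: "x", "y", "z": the shift along the tool's x, y, z in mm; "ax", "ay", "az": the turn, a rotation vector about the tool's x, y, z in rad; "grip": the finger opening in mm, from 0 to 85.4. In form: [{"x": .., "y": .., "z": .., "ax": .., "ay": .., "az": .., "grip": ..}, ...]. A call has 1 to 5 rows; each row is the pose to reach, as a shift and turn from the pose commanded when the call began, along the tool's axes at that moment; what a row does not reach only later rows make up. A row lasts 1/10 s, in which the tool goes at most 50 mm and 8.59 degrees, less where a joint would pass 70% of its speed; a pose out of reach is approached as far as the arm can. A call with a gripper value outside its range is refused whole. The fingers move at their own pace and stop on an object; the grip force is fixed at half the most. Time passes only in rows, so rows that repeat a pose let the fingers close. It gives the time, the measured TCP pose, the force and the opening at its end, in the units of the state.
- read_state(): the state, without advancing time (a new reading comes with each control period).
- get_image(name): name is "scene" or "top"; returns a dict with "color" (420x560x3 uint8, red, green, blue), "vfov" (degrees; the focal length in pixels is half the picture's height over the tangent of half this angle, whatever the lens; pixels are square), "cx", "cy" (the principal point, pixels), "camera_from_world" (4x4, takes a point from world to camera coordinates). Camera axes: x right, y down, z forward; pixel columns grow to the right and rows downward; lengths in mm; the calibration is good to about 2 mm. A picture is of the moment at which its call begins. There is no depth.
- finish_job(): hands the job in, once; it reports no verdict.
The state is a dict: "clock": time; "qpos": joint angles; "qd": joint speeds; "tau": joint torques, N m; "eef_pos": TCP position; "tool_rot": TCP orientation; "force": force on the tool from outside, world axes, zero at the start; "torque": the same for the moment, N m; "width": finger opening in mm.
Only numpy, scipy, OpenCV 4.12 (cv2) and the standard library are available. Lean on these libraries where they do the work, as an engineer would, in place of code of your own. Each camera call takes 0.05 s, during which the arm holds its last target.

TASK

On the jeweller's bench, take the punch with the round ball head out of the wooden punch stand and stand it in the open bench chuck, ball up, foot down on the bottom of the bore. Then turn the chuck's sleeve clockwise (seen from above) by its upright handle until the three jaws have closed firmly on the shank, and let go, leaving the punch clamped upright.

Things in the scene. Friction and masses are not known exactly. Their poses are not given: they have to be found in the camera images.
- ball_punch_grip (a point): Steel punch, 85 mm long: shank 14 mm in diameter, 22 mm ball on top. Point on its axis, 48 mm above the foot, where to grip; z points to the ball. Upright, 18 mm deep in a 26 mm high wood stand, one of 3 like punches (others: disc head, cone head) 55 mm apart, the row along y within 0.4 rad: grip with fingers on the +x and -x sides. Drops into the chuck with 4 mm or more of play all round.
- chuck: Upright bare steel bench chuck, bolted down: flange 110 mm, knurled sleeve 82 mm in diameter, three dark jaws on top, 55 mm above the bench, at least 23 mm clear between them at the start. Origin on its axis at bench height, z up. The bore's flat bottom is 30 mm above the bench: a seated punch stands 25 mm deep, grip point at 78 mm, ball top at 115 mm. The jaws close together and centre it.
- sleeve (a joint): Sleeve angle in rad, 0 to 1.6, growing clockwise seen from above; each rad moves all jaws 6 mm inward. Starts at 0 to 0.25 (open). The jaws meet the shank at about 1.0; from there it tightens springily: about 8 N at the handle at 1.15, 20 N at 1.35. Turning before that takes about 5 N. The sleeve is stiff and stays put (springs back to about 1.15 if let go beyond), jaws tight.
- sleeve_handle (a point): Upright round dark wood handle, 18 mm in diameter, on a steel bar of the sleeve, 85 mm from the chuck's axis; it goes round that axis with the sleeve. Its top is 99 mm above the bench; this point is on its axis, 75 mm above the bench. At the start it stands on the chuck's +y side (within 0.8 rad) and is turned from there towards +x. The bar below it is 21 to 33 mm above the bench.
There are look-alikes about, which are no part of the job. Several things have the shape of the chuck; the one meant has the colours described above. Leave any red look-alike of the part that bears ball_punch_grip alone.

How it is judged:
By the outcome, as a careful person would: the job done as asked, in the order asked, and still so for the second after the job is handed in, with the robot touching nothing.
It also fails if it takes over 54 s, if anything falls off the work surface, if the arm or the gripper's body presses on something with over 40 N, if the wrist force passes 120 N, or if a joint passes its speed limit or range.

## Working session

There is one attempt and no reset: what is moved stays moved. The work goes in short steps, Python scripts to look and compute and a shell command to move; the robot and the scene stay as the last step left them, time stands still between calls to the robot, and variables do not carry over. Pictures are saved under pics/ and viewed, and the job is handed in when it is done.

```bash
ls; mkdir -p pics
cat > h.py <<'E'
from cell import *
import numpy as np, cv2, json
def save(name,fn):
    d=get_image(name); cv2.imwrite('pics/'+fn+'.png',d['color'][:,:,::-1])
    np.savez('pics/'+fn+'.npz',**{k:np.array(v) for k,v in d.items()})
    return d
def load(fn): 
    d=np.load('pics/'+fn+'.npz'); return d
def ray(d,u,v):
    T=np.array(d['camera_from_world']); h=d['color'].shape[0]
    f=h/2/np.tan(np.radians(float(d['vfov']))/2)
    r=np.array([(u-float(d['cx']))/f,(v-float(d['cy']))/f,1])
    R=T[:3,:3]; c=-R.T@T[:3,3]; return c,R.T@r
def atz(d,u,v,z):
    c,r=ray(d,u,v); return c+r*(z-c[2])/r[2]
def proj(d,p):
    T=np.array(d['camera_from_world']); h=d['color'].shape[0]
    f=h/2/np.tan(np.radians(float(d['vfov']))/2)
    q=T[:3,:3]@np.array(p)+T[:3,3]; return np.array([f*q[0]/q[2]+float(d['cx']),f*q[1]/q[2]+float(d['cy'])])
def crop(fn,x0,y0,x1,y1,s,out):
    im=cv2.imread('pics/'+fn+'.png')[y0:y1,x0:x1]
    cv2.imwrite('pics/'+out+'.png',cv2.resize(im,None,fx=s,fy=s,interpolation=cv2.INTER_CUBIC))
E
python3 - <<'E'
from h import *
for n in('scene','top'):
    d=save(n,n+'0'); print(n,d['vfov'],d['cx'],d['cy'],np.round(ray(d,280,210),2).tolist())
s=read_state(); print({k:np.round(v,3).tolist() for k,v in s.items()})
E
```

```text
pics
scene 54.26749330169861 287.2887612190296 207.19971175238302 [[1271.74, 176.96, 633.21], [-0.83, -0.04, -0.56]]
top 53.578378425486974 271.4074981374047 217.10852343658368 [[210.92, 161.85, 1260.34], [0.23, -0.02, -0.97]]
{'clock': 0.1, 'qpos': [1.277, 0.629, 0.038, 1.518, -0.027, 0.996, -0.02], 'qd': [0.001, -0.003, -0.0, -0.004, -0.002, -0.001, 0.001], 'tau': [0.003, -56.453, 1.23, -19.397, 0.011, 0.005, 0.0], 'eef_pos': [146.725, -632.662, 241.488], 'tool_rot': [-1.571, 0.002, -1.343], 'force': [0.152, 0.209, 0.007], 'torque': [-0.021, -0.013, 0.02], 'width': 85.357}
```

```bash
sleep 3
```

```text
(no output)
```

View pics/scene0.png

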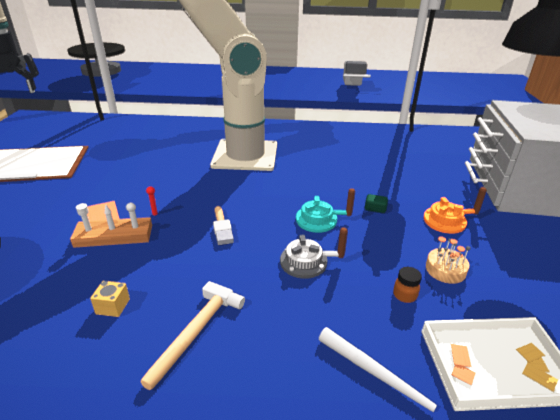

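View pics/top0.png

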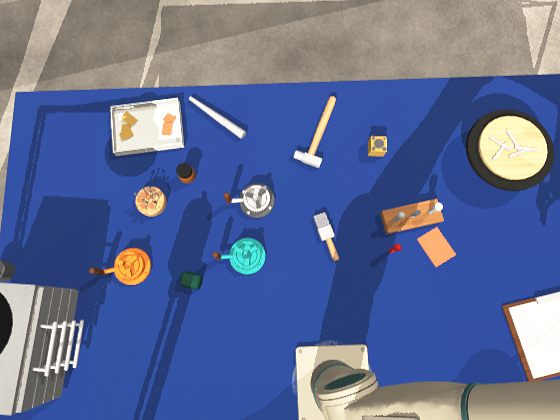

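Run:
```python
from h import *
crop('scene0',60,170,180,260,6,'c1')
crop('scene0',260,180,380,290,5,'c2')
crop('top0',370,190,460,270,8,'c3')
crop('top0',200,165,300,240,8,'c4')
```

```text
(no output)
```

View pics/c1.png

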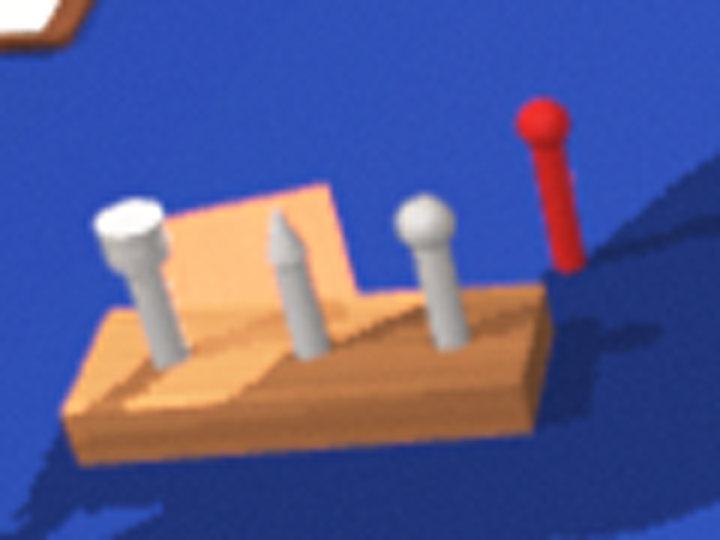

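View pics/c2.png

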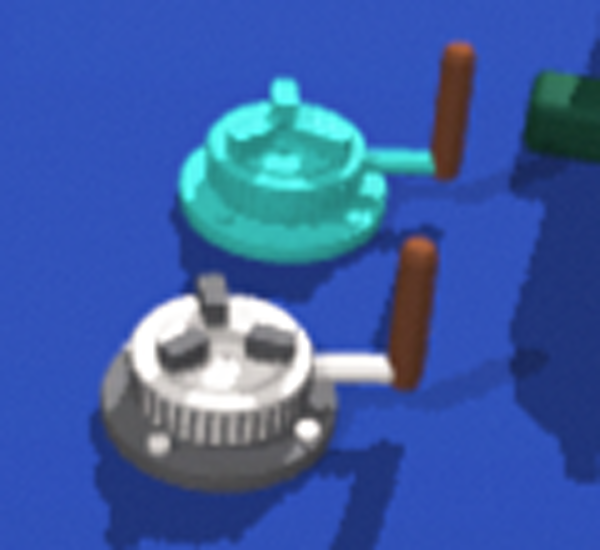

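View pics/c3.png

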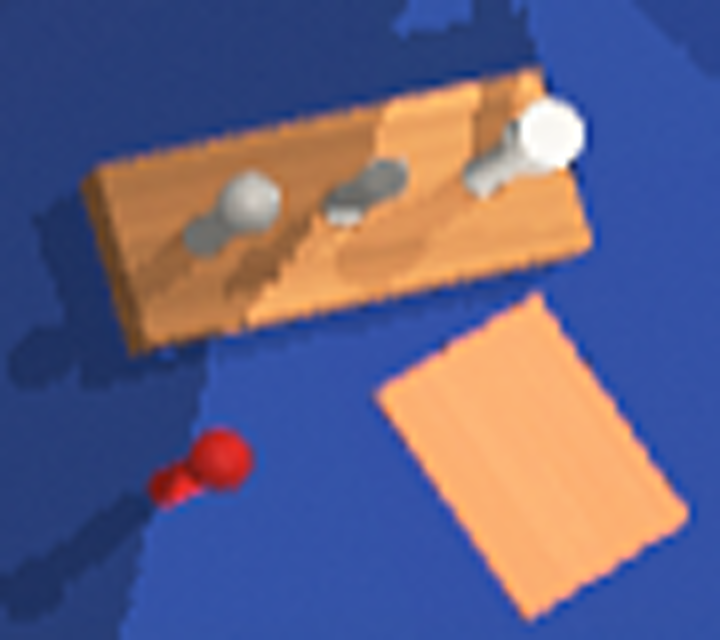

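View pics/c4.png

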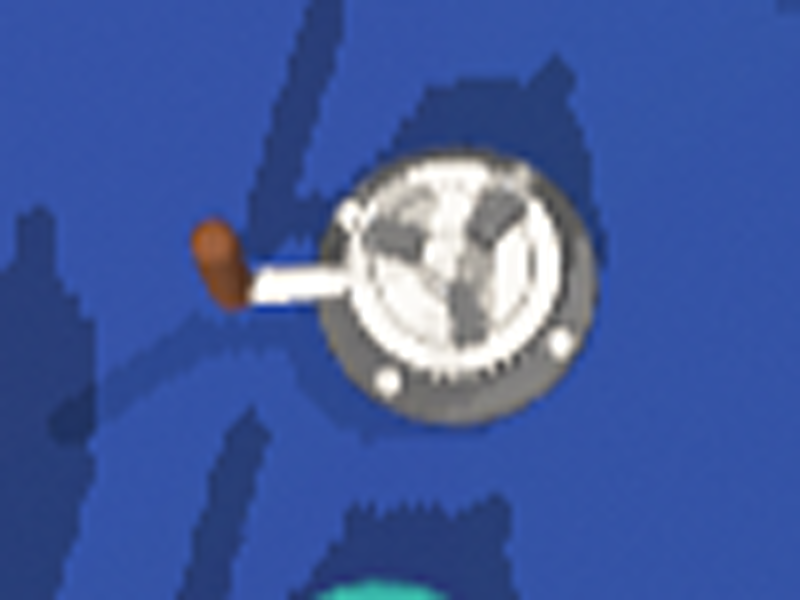

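Candidates for the punch: grey ball in the stand (scene 131,207; top 401,215) versus red ball punch (scene 150,190; top 397,247), and the disc and cone heads. The grey ball in the stand fits. For the chuck: bare steel with dark jaws (scene 304,256; top 257,199) fits, the teal and orange ones do not.

Run:
```python
from h import *
from scipy.optimize import least_squares
S=load('scene0');T=load('top0')
def tri(a,b):
    r=least_squares(lambda p:np.r_[proj(S,p)-a,proj(T,p)-b],[550,0,50]); return r.x.round(1),r.fun.round(1)
print('ball tri',tri((131,207),(401.2,215.4)))
print('ball S,T at 82',atz(S,131,207,82),atz(T,401.2,215.4,82))
print('disc T', atz(T,370+550/8,190+133/8,88),'cone base',atz(T,370+345/8,190+207/8,26), 'ball base T,S',atz(T,395.6,219.9,26),atz(S,135.3,227.8,26))
print('stand corners T',[atz(T,370+u/8,190+v/8,26)[:2].round(0).tolist() for u,v in((95,168),(540,72),(592,240),(138,345))])
print('handle top',tri((260+418/5,180+245/5),(200+212/8,165+238/8)), atz(T,200+212/8,165+238/8,99))
print('handle base T,S',atz(T,200+236/8,165+297/8,30),atz(S,260+404/5,180+375/5,30))
print('sleeve', tri((260+222/5,180+345/5),(256.9,197.75)),'T z50',atz(T,256.9,197.75,50),'flange T z8',atz(T,257.25,200.6,8),'S',atz(S,260+220/5,180+405/5,10))
# jaw outer ends
```

```text
ball tri (array([ 464.4, -216.9,   79.2]), array([-0.2, -0. , -0.2,  0.1]))
ball S,T at 82 [ 468.54536505 -214.48342149   82.        ] [ 463.96486804 -216.53637642   82.        ]
disc T [ 484.91144205 -325.73630043   88.        ] cone base [ 473.27011529 -270.48616387   26.        ] ball base T,S [ 462.63766059 -216.18557      26.        ] [ 476.28283546 -211.63145572   26.        ]
stand corners T [[492.0, -177.0], [523.0, -351.0], [457.0, -362.0], [423.0, -187.0]]
handle top (array([539.8, 287.2,  95.5]), array([ 0.2, -0. ,  0.2,  0. ])) [538.87017977 287.51624114  99.        ]
handle base T,S [534.66910911 286.04627305  30.        ] [550.90519491 286.19438453  30.        ]
sleeve (array([543.7, 202.6,  37.1]), array([-0.2, -0. , -0.3,  0. ])) T z50 [540.15030356 201.33919075  50.        ] flange T z8 [542.36163428 201.85684146   8.        ] S [553.95591518 203.41141958  10.        ]
```

```bash
cat >> h.py <<'E'
from scipy.spatial.transform import Rotation as Ro
def go(x,y,z,yaw):
    s=read_state(); R=Ro.from_euler('xyz',s['tool_rot'])
    d=R.inv().apply(np.array([x,y,z])-s['eef_pos'])
    Rt=Ro.from_euler('xyz',[-np.pi/2,0,yaw]); w=(R.inv()*Rt).as_rotvec()
    print('t',s['clock'],'pos',np.round(s['eef_pos'],1),'rot',np.round(s['tool_rot'],3),'w',round(s['width'],1),'F',np.round(s['force'],1),'q',np.round(s['qpos'],2).tolist())
    print('shift',d.round(1),'turn',w.round(3))
E
python3 -c "
from h import *
go(464,-216.5,150,.19)"
```

```text
t 0.1 pos [ 146.7 -632.7  241.5] rot [-1.571  0.002 -1.343] w 85.4 F [0.2 0.2 0. ] q [1.28, 0.63, 0.04, 1.52, -0.03, 1.0, -0.02]
shift [-333.6   92.1  403.1] turn [-1.000e-03 -1.533e+00 -1.000e-03]
```

```bash
python3 -m jog '[{"x":-180,"y":40,"z":200,"ay":-0.75},{"x":-180,"y":40,"z":200,"ay":-0.75},{"x":-180,"y":40,"z":200,"ay":-0.75},{"x":-180,"y":40,"z":200,"ay":-0.75},{"x":-180,"y":40,"z":200,"ay":-0.75}]'; python3 -c "
from h import *
go(464,-216.5,150,.19)"
```

```text
t 0.1 pos [ 146.7 -632.7  241.5] rot [-1.571  0.002 -1.343] w 85.4 F [0.2 0.2 0. ] q [1.28, 0.63, 0.04, 1.52, -0.03, 1.0, -0.02]
shift [-333.6   92.1  403.1] turn [-1.000e-03 -1.533e+00 -1.000e-03]$[0]: bad value
```

```bash
python3 -m jog '[{"x":-36,"y":8,"z":40,"ax":0,"ay":-0.15,"az":0,"grip":85},{"x":-72,"y":16,"z":80,"ax":0,"ay":-0.3,"az":0,"grip":85},{"x":-108,"y":24,"z":120,"ax":0,"ay":-0.45,"az":0,"grip":85},{"x":-144,"y":32,"z":160,"ax":0,"ay":-0.6,"az":0,"grip":85},{"x":-180,"y":40,"z":200,"ax":0,"ay":-0.75,"az":0,"grip":85}]'; python3 -c "
from h import *
go(464,-216.5,150,.19)"
```

```text
clock: 0.6
eef_pos: [289.2, -428.7, 205.2]
tool_rot: [-1.571, 0.0, -0.587]
force: [0.9, -0.5, -0.8]
width: 85.2
t 0.6 pos [ 289.2 -428.7  205.2] rot [-1.571  0.    -0.587] w 85.2 F [ 0.9 -0.5 -0.8] q [1.04, 0.49, -0.17, 1.92, 0.12, 0.74, 0.21]
shift [ 28.   55.2 273.5] turn [-0.    -0.777 -0.   ]
```

```bash
python3 -m jog '[{"x":5,"y":10,"z":49,"ax":0,"ay":-0.15,"az":0,"grip":85},{"x":10,"y":20,"z":98,"ax":0,"ay":-0.3,"az":0,"grip":85},{"x":15,"y":30,"z":147,"ax":0,"ay":-0.45,"az":0,"grip":85},{"x":20,"y":40,"z":196,"ax":0,"ay":-0.6,"az":0,"grip":85},{"x":25,"y":50,"z":240,"ax":0,"ay":-0.75,"az":0,"grip":85}]'; python3 -m jog '[{"x":0,"y":0,"z":12,"ax":0,"ay":-0.03,"az":0,"grip":85},{"x":0,"y":0,"z":12,"ax":0,"ay":-0.03,"az":0,"grip":85}]'; python3 -c "
from h import *
save('scene','scene1');save('top','top1')
go(464,-216.5,150,.19)"
```

```text
clock: 1.1
eef_pos: [444.5, -243.5, 155.2]
tool_rot: [-1.571, -0.0, 0.164]
force: [0.7, -0.8, -0.3]
width: 85.3
clock: 1.3
eef_pos: [441.3, -231.1, 155.0]
tool_rot: [-1.569, 0.001, 0.191]
force: [-0.1, -1.4, -0.3]
width: 85.2
t 1.4 pos [ 440.5 -234.9  155.5] rot [-1.571e+00  1.000e-03  1.850e-01] w 84.8 F [-0.2 -0.5  0.1] q [0.67, 0.56, -0.35, 2.01, 0.32, 0.62, 0.29]
shift [26.5  5.4 13.7] turn [ 0.001 -0.005 -0.001]
```

View pics/scene1.png

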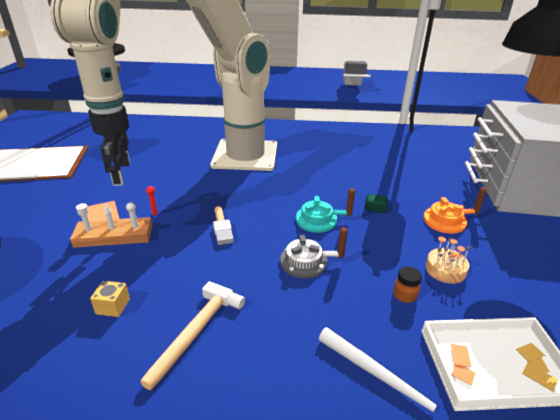

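View pics/top1.png

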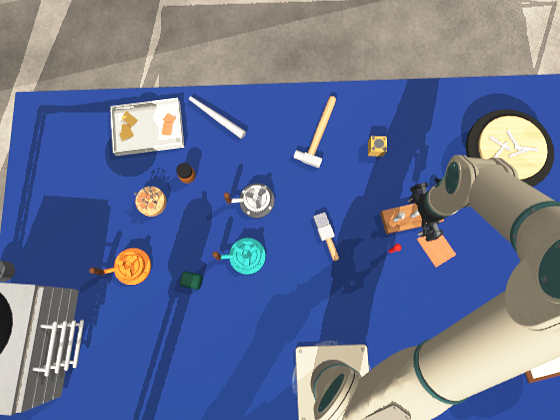

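```bash
python3 -m jog '[{"x":26.5,"y":20,"z":13.7,"ax":0,"ay":0,"az":0,"grip":85},{"x":26.5,"y":40,"z":13.7,"ax":0,"ay":0,"az":0,"grip":85},{"x":26.5,"y":40,"z":13.7,"ax":0,"ay":0,"az":0,"grip":85}]'; python3 -c "
from h import *
d=save('scene','scene2');e=save('top','top2')
go(464,-216.5,50,.19)
s=read_state()
p=s['eef_pos']
R=Ro.from_euler('xyz',s['tool_rot'])
for k in(-42,42):
  q=p+R.apply([k,-2,0]); print(proj(d,q),proj(e,q))
crop('scene2',80,140,180,250,6,'c5');crop('top2',370,170,460,250,8,'c6')"
```

```text
clock: 1.7
eef_pos: [462.9, -216.6, 113.9]
tool_rot: [-1.57, 0.004, 0.184]
force: [-0.8, 0.2, -0.3]
width: 85.4
t 1.8 pos [ 463.8 -217.1  115.7] rot [-1.571  0.002  0.184] w 85.0 F [ 0.6 -0.3  1. ] q [0.59, 0.64, -0.31, 2.01, 0.36, 0.55, 0.21]
shift [ 0.4 65.7  0.6] turn [ 0.001 -0.006 -0.002]
[130.77031501 184.20390134] [409.47757988 226.95450235]
[124.54455082 202.90222137] [401.00714667 198.58971402]
```

View pics/c5.png

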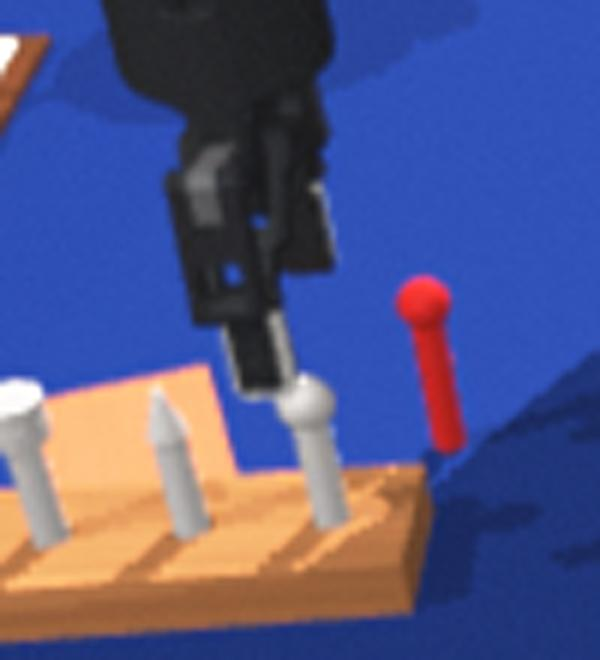

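View pics/c6.png

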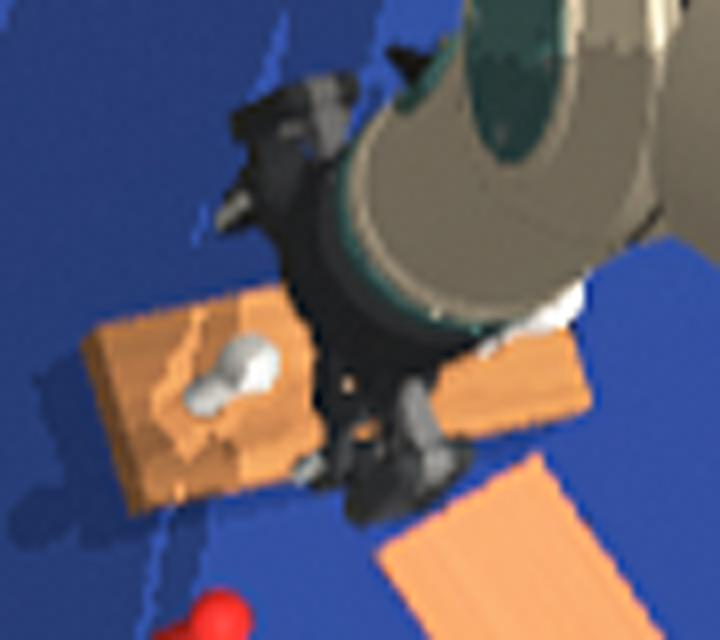

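```bash
python3 -m jog '[{"x":0,"y":22,"z":0,"ax":0,"ay":0,"az":0,"grip":85},{"x":0,"y":44,"z":0,"ax":0,"ay":0,"az":0,"grip":85},{"x":0,"y":65,"z":0.5,"ax":0,"ay":0,"az":0,"grip":85},{"x":0,"y":65,"z":0.5,"ax":0,"ay":0,"az":0,"grip":85}]'; python3 -c "
from h import *
d=save('scene','scene3');e=save('top','top3')
go(464,-216.5,50,.19)
s=read_state()
crop('scene3',80,160,180,250,6,'c5');crop('top3',370,170,460,250,8,'c6')"
```

```text
clock: 2.2
eef_pos: [463.2, -215.8, 49.7]
tool_rot: [-1.57, 0.003, 0.185]
force: [-1.1, -0.6, -0.2]
width: 85.3
t 2.3 pos [ 464.9 -215.9   51.5] rot [-1.572 -0.     0.185] w 84.7 F [ 0.8 -0.3  1.3] q [0.53, 0.75, -0.23, 2.04, 0.42, 0.4, 0.16]
shift [-1.   1.5 -0.5] turn [ 0.001 -0.005  0.   ]
```

View pics/c5.png

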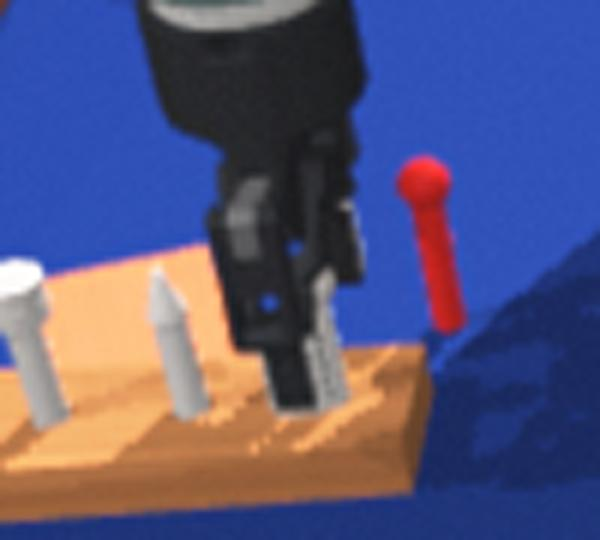

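View pics/c6.png

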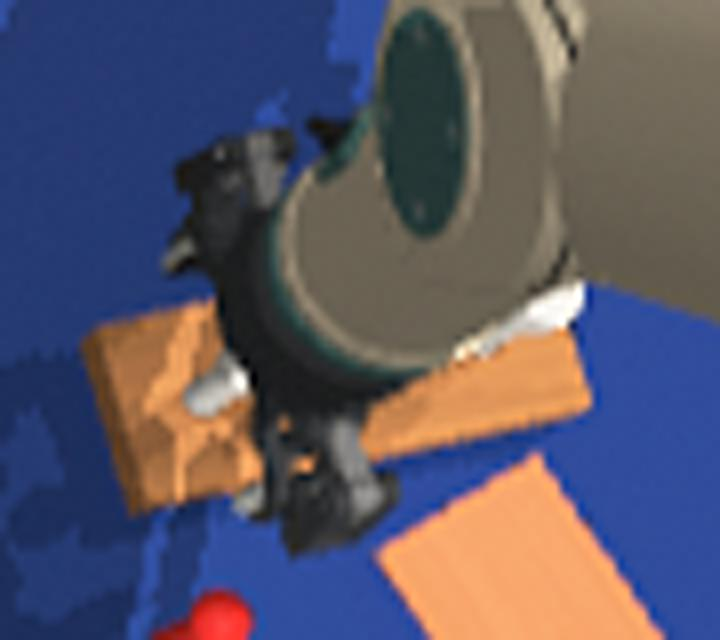

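```bash
python3 -m jog '[{"x":-1,"y":1,"z":-1,"ax":0,"ay":0,"az":0,"grip":0},{"x":-1,"y":1,"z":-1,"ax":0,"ay":0,"az":0,"grip":0},{"x":-1,"y":1,"z":-1,"ax":0,"ay":0,"az":0,"grip":0},{"x":-1,"y":1,"z":-1,"ax":0,"ay":0,"az":0,"grip":0},{"x":-1,"y":1,"z":-1,"ax":0,"ay":0,"az":0,"grip":0}]';  python3 -m jog '[{"x":0,"y":0,"z":0,"ax":0,"ay":0,"az":0,"grip":0},{"x":0,"y":0,"z":0,"ax":0,"ay":0,"az":0,"grip":0},{"x":0,"y":0,"z":0,"ax":0,"ay":0,"az":0,"grip":0}]'; python3 -c "
from h import *
go(464,-216.5,50,.19)"
```

```text
clock: 2.8
eef_pos: [464.3, -216.1, 49.9]
tool_rot: [-1.571, -0.0, 0.187]
force: [-0.5, 0.4, 3.2]
width: 16.1
clock: 3.1
eef_pos: [464.3, -216.0, 49.9]
tool_rot: [-1.571, -0.0, 0.187]
force: [-0.8, -0.3, 5.2]
width: 16.2
t 3.1 pos [ 464.3 -216.    49.9] rot [-1.571 -0.     0.187] w 16.2 F [-0.8 -0.3  5.2] q [0.53, 0.75, -0.23, 2.04, 0.42, 0.39, 0.16]
shift [-0.4 -0.1 -0.4] turn [ 0.    -0.003  0.   ]
```

```bash
python3 -m jog '[{"x":0,"y":-10,"z":0,"ax":0,"ay":0,"az":0,"grip":0},{"x":0,"y":-30,"z":0,"ax":0,"ay":0,"az":0,"grip":0},{"x":0,"y":-60,"z":0,"ax":0,"ay":0,"az":0,"grip":0},{"x":0,"y":-90,"z":0,"ax":0,"ay":0,"az":0,"grip":0},{"x":0,"y":-90,"z":0,"ax":0,"ay":0,"az":0,"grip":0}]'; python3 -c "
from h import *
d=save('scene','scene4')
go(464,-216.5,140,.19)
crop('scene4',80,130,180,250,5,'c5')"
```

```text
clock: 3.6
eef_pos: [466.3, -216.6, 143.1]
tool_rot: [-1.574, -0.006, 0.187]
force: [0.2, 0.2, -0.7]
width: 16.3
t 3.65 pos [ 465.2 -216.4  141.4] rot [-1.573 -0.003  0.187] w 16.3 F [-0.4  0.2 -1.6] q [0.61, 0.6, -0.34, 1.99, 0.34, 0.6, 0.23]
shift [-1.2  1.4  0.1] turn [ 0.002 -0.003  0.003]
```

View pics/c5.png

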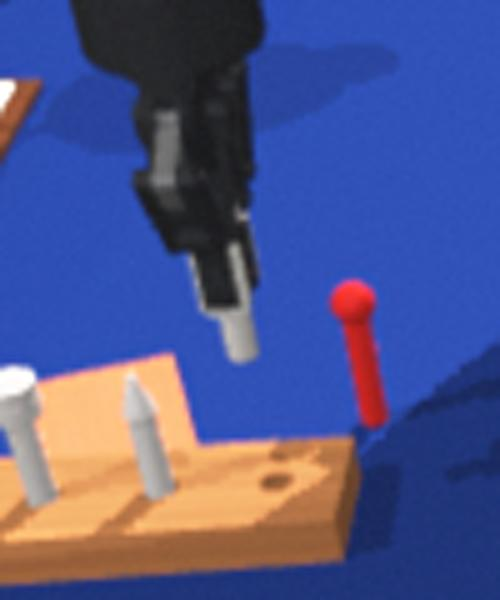

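```bash
python3 -c "
from h import *
go(541.3,201.6,160,.187)
d=load('scene4'); print(proj(d,[465,-216.4,99.5]),128.6,200.4)"
```

```text
t 3.65 pos [ 465.2 -216.4  141.4] rot [-1.573 -0.003  0.187] w 16.3 F [-0.4  0.2 -1.6] q [0.61, 0.6, -0.34, 1.99, 0.34, 0.6, 0.23]
shift [152.4 -18.9 396.6] turn [ 0.002 -0.     0.003]
[129.35381667 200.01275951] 128.6 200.4
```

```bash
python3 -m jog '[{"x":10,"y":-10,"z":26,"ax":0,"ay":0,"az":0,"grip":0},{"x":25,"y":-19,"z":65,"ax":0,"ay":0,"az":0,"grip":0},{"x":40,"y":-19,"z":105,"ax":0,"ay":0,"az":0,"grip":0},{"x":55,"y":-19,"z":145,"ax":0,"ay":0,"az":0,"grip":0},{"x":71,"y":-19,"z":185,"ax":0,"ay":0,"az":0,"grip":0}]'; python3 -m jog '[{"x":16,"y":0,"z":42,"ax":0,"ay":0,"az":0,"grip":0},{"x":32,"y":0,"z":84,"ax":0,"ay":0,"az":0,"grip":0},{"x":48,"y":0,"z":126,"ax":0,"ay":0,"az":0,"grip":0},{"x":62,"y":0,"z":165,"ax":0,"ay":0,"az":0,"grip":0},{"x":70,"y":0,"z":185,"ax":0,"ay":0,"az":0,"grip":0}]'; python3 -c "
from h import *
go(541.3,201.6,140,.187)"
```

```text
clock: 4.15
eef_pos: [498.5, -19.5, 157.5]
tool_rot: [-1.57, 0.002, 0.187]
force: [0.9, -0.3, -0.5]
width: 16.3
clock: 4.65
eef_pos: [532.9, 178.7, 157.4]
tool_rot: [-1.568, 0.001, 0.192]
force: [-0.4, -1.0, -0.9]
width: 16.1
t 4.65 pos [532.9 178.7 157.4] rot [-1.568e+00  1.000e-03  1.920e-01] w 16.1 F [-0.4 -1.  -0.9] q [-0.17, 0.63, -0.31, 1.84, 0.27, 0.71, -0.44]
shift [12.7 17.5 20.8] turn [-0.002  0.005 -0.001]
```

```bash
python3 -m jog '[{"x":8,"y":15,"z":12,"ax":0,"ay":0,"az":0,"grip":0},{"x":8,"y":15,"z":12,"ax":0,"ay":0,"az":0,"grip":0},{"x":8,"y":15,"z":12,"ax":0,"ay":0,"az":0,"grip":0}]'; python3 -c "
from h import *
d=save('scene','scene5');e=save('top','top5')
go(541.3,201.6,140,.187)
crop('scene5',250,160,370,290,5,'c5');crop('top5',200,150,300,240,7,'c6')"
```

```text
clock: 4.95
eef_pos: [538.3, 186.0, 142.3]
tool_rot: [-1.572, 0.003, 0.187]
force: [0.0, -0.8, -0.7]
width: 16.3
t 5.05 pos [539.1 185.3 143.3] rot [-1.572e+00  1.000e-03  1.850e-01] w 16.3 F [ 0.5 -0.1 -1.5] q [-0.19, 0.66, -0.29, 1.83, 0.28, 0.7, -0.46]
shift [ 5.1  3.3 15.6] turn [ 0.001 -0.002 -0.001]
```

View pics/c5.png

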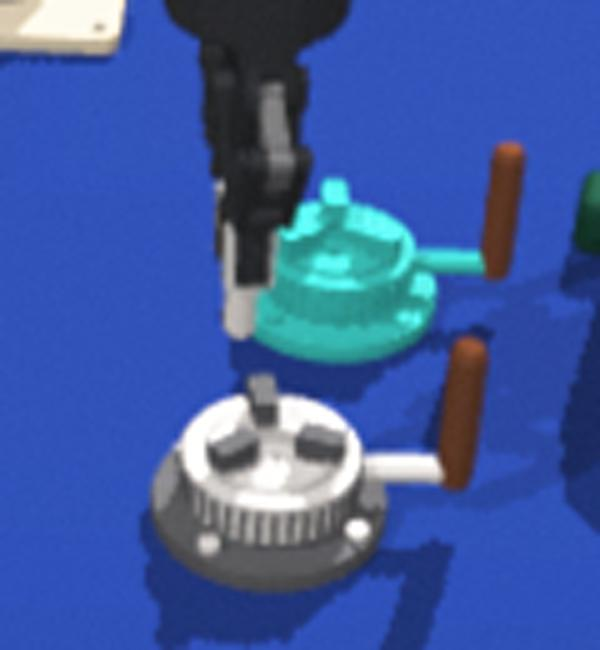

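View pics/c6.png

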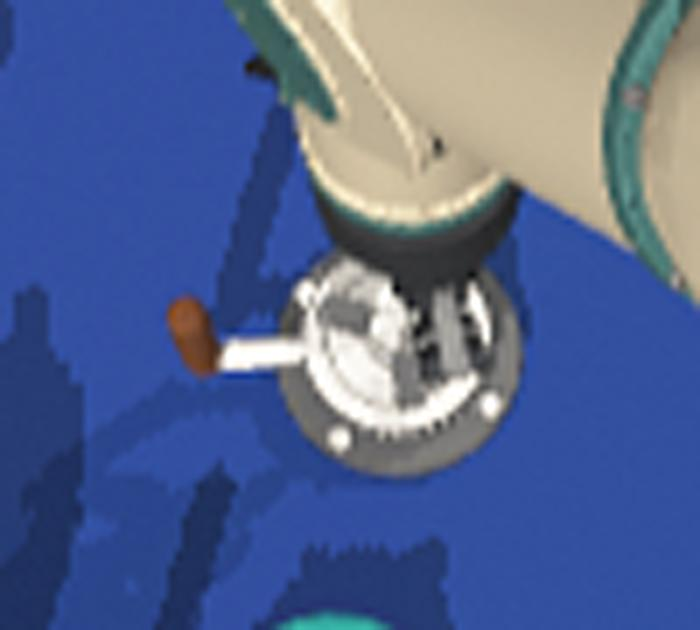

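```bash
python3 -c "
from h import *
S=load('scene0');T=load('top0')
print(atz(T,256.5,196.9,53),atz(S,304.5,246,53))
print('foot pred',proj(S,[539.1,185.3,101.3]),atz(S,297.8,225,101.3))
print('sleeve circle',atz(T,256.9,197.75,47),'flange',atz(T,257.25,200.6,8))
"
```

```text
[542.01955318 202.37527984  53.        ] [552.54164084 202.52488375  53.        ]
foot pred [297.74646117 224.74472476] [540.04801344 185.43357955 101.3       ]
sleeve circle [540.96635407 201.43707698  47.        ] flange [542.36163428 201.85684146   8.        ]
```

```bash
python3 -m jog '[{"x":6.5,"y":10,"z":15.8,"ax":0,"ay":0,"az":0,"grip":0},{"x":6.5,"y":37,"z":15.8,"ax":0,"ay":0,"az":0,"grip":0},{"x":6.5,"y":37,"z":15.8,"ax":0,"ay":0,"az":0,"grip":0},{"x":6.5,"y":37,"z":15.8,"ax":0,"ay":0,"az":0,"grip":0}]'; python3 -c "
from h import *
d=save('scene','scene6');e=save('top','top6')
go(542.5,202,72,.187)
crop('scene6',260,180,360,290,6,'c5');crop('top6',200,150,300,240,7,'c6')"
```

```text
clock: 5.45
eef_pos: [542.7, 202.3, 106.8]
tool_rot: [-1.572, 0.001, 0.186]
force: [-0.2, 0.3, -1.3]
width: 16.1
t 5.55 pos [543.7 203.1 107.7] rot [-1.571e+00 -1.000e-03  1.860e-01] w 16.7 F [-1.3 -0.  -1.2] q [-0.23, 0.72, -0.27, 1.83, 0.3, 0.63, -0.5]
shift [-1.4 35.7 -0.9] turn [ 0.    -0.001  0.001]
```

View pics/c5.png

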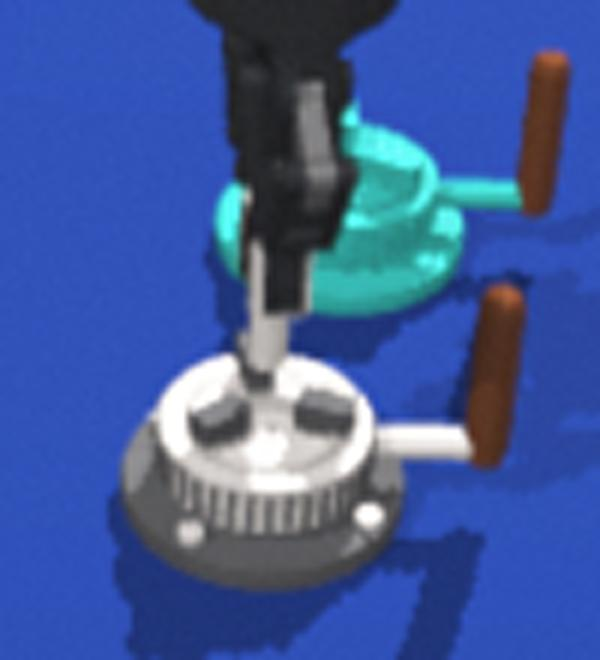

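View pics/c6.png

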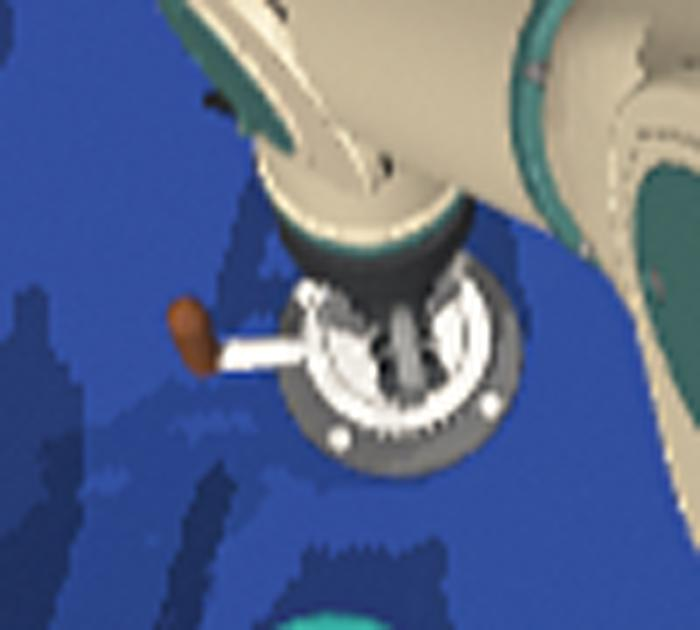

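```bash
python3 -c "
from h import *
S=load('scene6')
f=lambda p:(proj(S,p)-[260,180])*6
print(f([543.7,203.1,65.7]),f([542.5,202,55]),f([552,202,55]),f([542.5,202,30]),f([542.5,202,42]))
# sleeve ring and flange overlay
im=cv2.imread('pics/c5.png')
for r,z,c in((41,45,(0,0,255)),(55,8,(0,255,0)),(55,0,(0,255,255))):
  for x0 in (542.5,):
    pts=np.array([f([x0+r*np.cos(a),202+r*np.sin(a),z]) for a in np.linspace(0,6.28,60)]).astype(int)
    cv2.polylines(im,[pts],True,c,1)
cv2.imwrite('pics/c7.png',im)
T=load('top6'); g=lambda p:(proj(T,p)-[200,150])*7
im=cv2.imread('pics/c6.png')
for r,z,c in((41,45,(0,0,255)),(55,8,(0,255,0)),(55,0,(0,255,255))):
    pts=np.array([g([542.5+r*np.cos(a),202+r*np.sin(a),z]) for a in np.linspace(0,6.28,60)]).astype(int)
    cv2.polylines(im,[pts],True,c,1)
cv2.imwrite('pics/c8.png',im)
"
```

```text
[270.20236628 354.66098734] [265.92748168 374.98911954] [265.85250257 390.84956566] [262.85485292 426.29327644] [264.31835873 401.85689388]
```

View pics/c7.png

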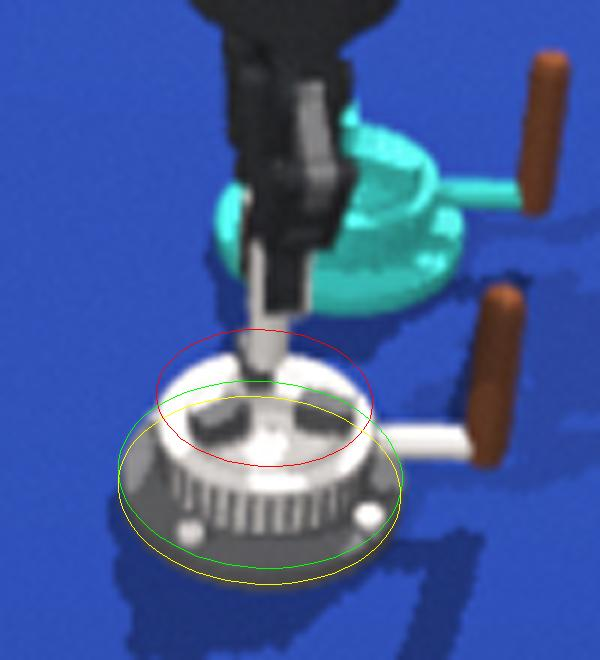

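View pics/c8.png

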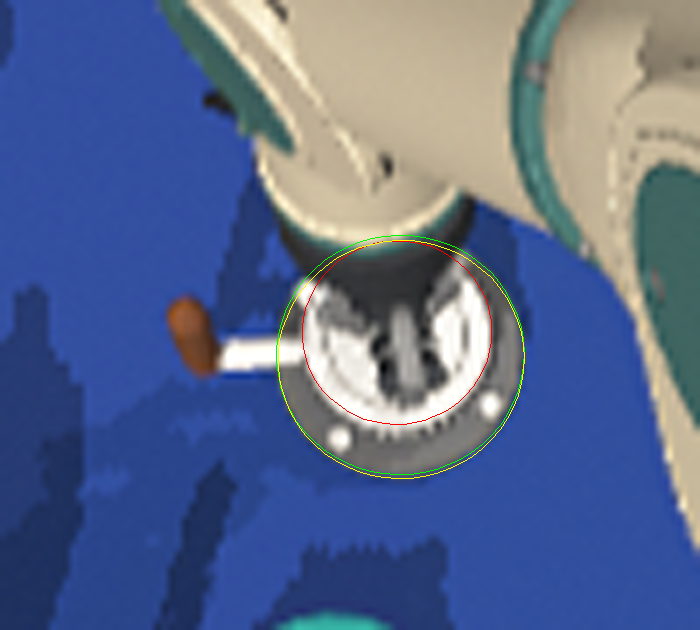

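```bash
python3 -m jog '[{"x":-0.5,"y":10,"z":-0.7,"ax":0,"ay":0,"az":0,"grip":0},{"x":-0.5,"y":16,"z":-0.7,"ax":0,"ay":0,"az":0,"grip":0},{"x":-0.5,"y":22,"z":-0.7,"ax":0,"ay":0,"az":0,"grip":0},{"x":-0.5,"y":29,"z":-0.7,"ax":0,"ay":0,"az":0,"grip":0},{"x":-0.5,"y":29,"z":-0.7,"ax":0,"ay":0,"az":0,"grip":0}]'; python3 -c "
from h import *
go(543,202.3,72,.187)"
```

```text
clock: 6.05
eef_pos: [541.8, 202.7, 76.3]
tool_rot: [-1.571, 0.002, 0.187]
force: [-1.6, -0.0, -1.5]
width: 16.5
t 6.05 pos [541.8 202.7  76.3] rot [-1.571  0.002  0.187] w 16.5 F [-1.6 -0.  -1.5] q [-0.25, 0.77, -0.25, 1.84, 0.32, 0.57, -0.52]
shift [ 1.1  4.3 -0.7] turn [ 0.     0.    -0.002]
```

```bash
python3 -m jog '[{"x":0,"y":1.5,"z":0,"ax":0,"ay":0,"az":0,"grip":0},{"x":0,"y":2.5,"z":0,"ax":0,"ay":0,"az":0,"grip":0},{"x":0,"y":3.5,"z":0,"ax":0,"ay":0,"az":0,"grip":0},{"x":0,"y":3.5,"z":0,"ax":0,"ay":0,"az":0,"grip":0}]'; python3 -c "
from h import *
go(543,202.3,72,.187)
save('scene','scene7');crop('scene7',260,180,360,290,6,'c5')"
```

```text
clock: 6.45
eef_pos: [542.6, 203.1, 74.1]
tool_rot: [-1.571, -0.0, 0.187]
force: [-0.3, 0.4, -1.9]
width: 16.3
t 6.45 pos [542.6 203.1  74.1] rot [-1.571 -0.     0.187] w 16.3 F [-0.3  0.4 -1.9] q [-0.25, 0.77, -0.25, 1.85, 0.32, 0.57, -0.52]
shift [ 0.2  2.1 -0.8] turn [-0. -0.  0.]
```

View pics/c5.png

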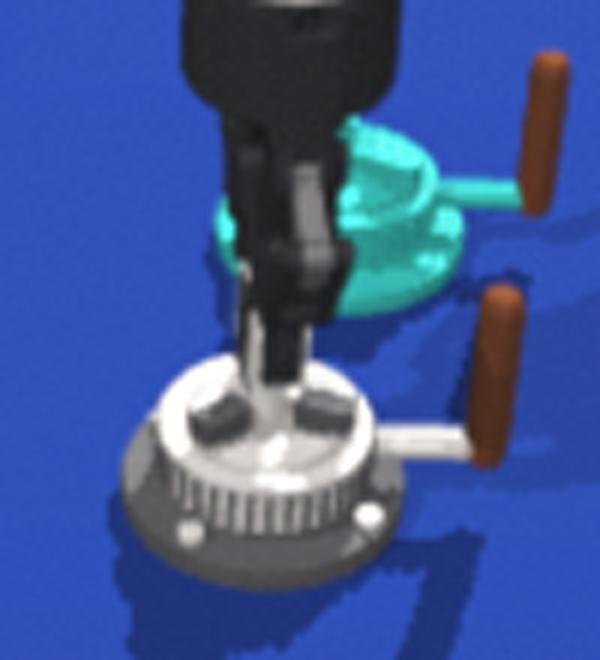

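```bash
python3 -m jog '[{"x":0,"y":1,"z":0,"ax":0,"ay":0,"az":0,"grip":0},{"x":0,"y":2,"z":0,"ax":0,"ay":0,"az":0,"grip":0},{"x":0,"y":2,"z":0,"ax":0,"ay":0,"az":0,"grip":0}]';python3 -m jog '[{"x":0,"y":1,"z":0,"ax":0,"ay":0,"az":0,"grip":0},{"x":0,"y":1.5,"z":0,"ax":0,"ay":0,"az":0,"grip":0},{"x":0,"y":1.5,"z":0,"ax":0,"ay":0,"az":0,"grip":0}]'
```

```text
clock: 6.8
eef_pos: [542.6, 203.1, 72.0]
tool_rot: [-1.571, -0.0, 0.187]
force: [-0.8, 0.8, -0.9]
width: 16.2
clock: 7.1
eef_pos: [543.2, 203.5, 71.9]
tool_rot: [-1.571, -0.002, 0.187]
force: [-1.0, -0.2, 8.6]
width: 16.1
```

```bash
python3 -m jog '[{"x":0,"y":-0.5,"z":0,"ax":0,"ay":0,"az":0,"grip":30},{"x":0,"y":-0.5,"z":0,"ax":0,"ay":0,"az":0,"grip":50},{"x":0,"y":-0.5,"z":0,"ax":0,"ay":0,"az":0,"grip":85},{"x":0,"y":-0.5,"z":0,"ax":0,"ay":0,"az":0,"grip":85},{"x":0,"y":-0.5,"z":0,"ax":0,"ay":0,"az":0,"grip":85}]';python3 -m jog '[{"x":0,"y":-20,"z":0,"ax":0,"ay":0,"az":0,"grip":85},{"x":0,"y":-55,"z":0,"ax":0,"ay":0,"az":0,"grip":85},{"x":0,"y":-85,"z":0,"ax":0,"ay":0,"az":0,"grip":85},{"x":0,"y":-85,"z":0,"ax":0,"ay":0,"az":0,"grip":85}]'; python3 -c "
from h import *
save('scene','scene8');crop('scene8',260,160,360,290,6,'c5')
save('top','top8')
go(539.5,287.5,69,0)"
```

```text
clock: 7.6
eef_pos: [542.6, 203.0, 70.9]
tool_rot: [-1.571, 0.0, 0.187]
force: [0.4, -0.7, 0.0]
width: 84.1
clock: 8.0
eef_pos: [545.1, 204.4, 160.0]
tool_rot: [-1.569, -0.008, 0.187]
force: [1.0, 0.5, 0.7]
width: 84.9
t 8.1 pos [542.8 203.  156.5] rot [-1.571e+00 -1.000e-03  1.870e-01] w 84.9 F [-0.8  0.2 -0.2] q [-0.21, 0.65, -0.3, 1.8, 0.27, 0.73, -0.47]
shift [12.3 87.5 83.7] turn [-0.     0.187  0.001]
```

View pics/c5.png

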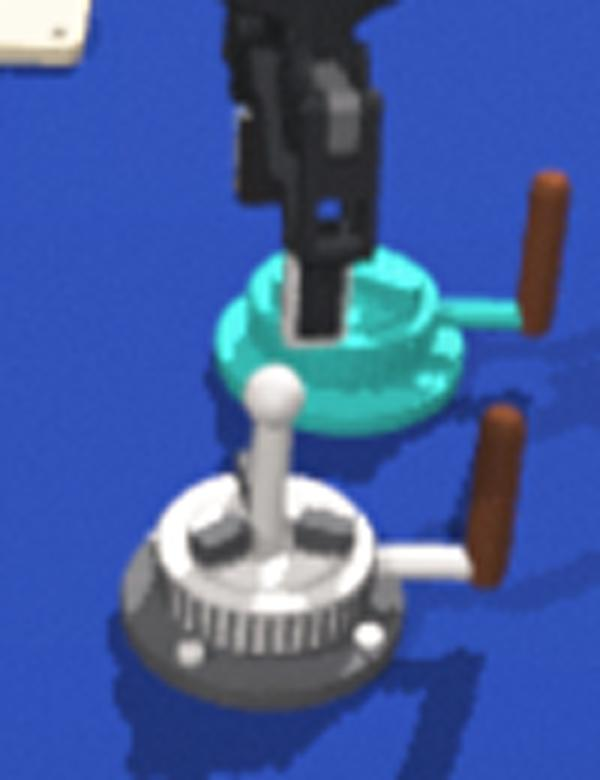

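```bash
python3 -m jog '[{"x":6,"y":0,"z":42,"ax":0,"ay":0.1,"az":0,"grip":85},{"x":11.5,"y":0,"z":83.5,"ax":0,"ay":0.187,"az":0,"grip":85},{"x":11.5,"y":20,"z":83.5,"ax":0,"ay":0.187,"az":0,"grip":85},{"x":11.5,"y":30,"z":83.5,"ax":0,"ay":0.187,"az":0,"grip":85},{"x":11.5,"y":30,"z":83.5,"ax":0,"ay":0.187,"az":0,"grip":85}]'; python3 -c "
from h import *
S=save('scene','scene9');crop('scene9',280,140,380,270,6,'c5')
T=save('top','top9');crop('top9',190,130,290,230,6,'c6')
go(538.5,287,70,0.05)
s=read_state();p=s['eef_pos'];R=Ro.from_euler('xyz',s['tool_rot'])
for k in(-42,42):
  q=p+R.apply([k,-2,0]); print((proj(S,q)-[280,140])*6,(proj(T,q)-[190,130])*6)
"
```

```text
clock: 8.6
eef_pos: [536.7, 284.8, 123.1]
tool_rot: [-1.575, 0.005, -0.001]
force: [0.2, -0.4, -0.8]
width: 85.1
t 8.7 pos [538.4 285.4 125.3] rot [-1.573e+00  1.000e-03 -2.000e-03] w 85.0 F [ 0.3 -0.  -0.3] q [-0.39, 0.72, -0.23, 1.73, 0.23, 0.71, -0.74]
shift [ 0.2 55.3  1.8] turn [ 0.002 -0.052 -0.001]
[377.3861996  396.70990075] [217.62861708 459.57852342]
[395.16012464 530.02003977] [216.25240543 288.12477604]
```

View pics/c5.png

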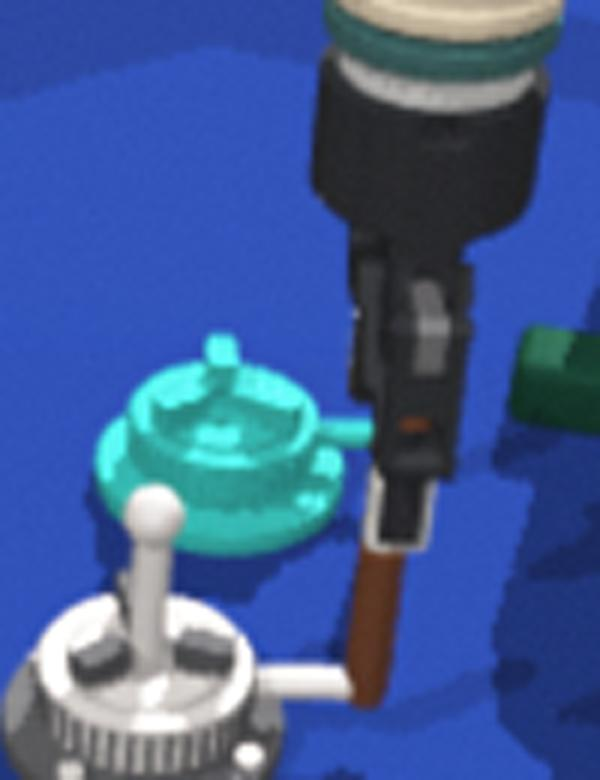

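View pics/c6.png

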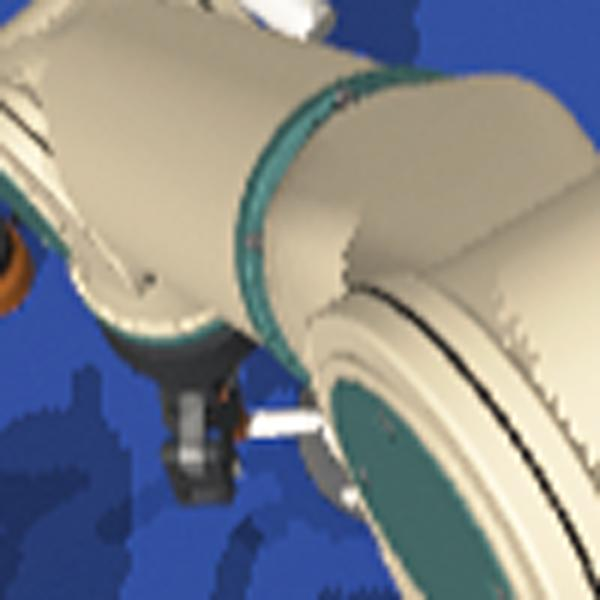

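```bash
python3 -m jog '[{"x":0,"y":20,"z":1.6,"ax":0,"ay":-0.04,"az":0,"grip":85},{"x":0,"y":40,"z":1.6,"ax":0,"ay":-0.04,"az":0,"grip":85},{"x":0,"y":55,"z":1.6,"ax":0,"ay":-0.04,"az":0,"grip":85},{"x":0,"y":55,"z":1.6,"ax":0,"ay":-0.04,"az":0,"grip":85}]'; python3 -c "
from h import *
S=save('scene','scene10');crop('scene10',280,160,380,270,6,'c5')
go(538.5,287,70,0.04)"
```

```text
clock: 9.1
eef_pos: [537.6, 287.2, 69.4]
tool_rot: [-1.573, 0.003, 0.039]
force: [-1.0, -0.4, -0.2]
width: 85.1
t 9.15 pos [538.3 287.9  70.6] rot [-1.572e+00  1.000e-03  3.900e-02] w 84.9 F [ 0.4 -0.2 -0.1] q [-0.41, 0.8, -0.21, 1.76, 0.27, 0.61, -0.74]
shift [ 0.2  0.6 -0.9] turn [ 0.001 -0.001 -0.001]
```

View pics/c5.png

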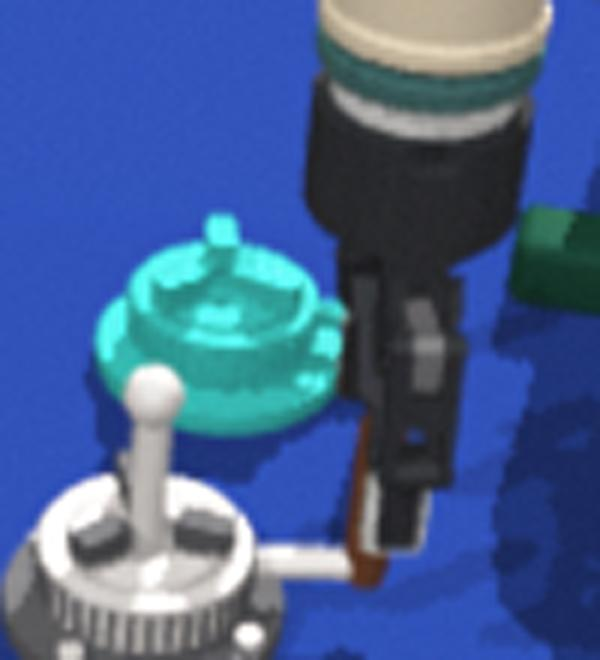

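```bash
python3 -c "
from h import *
S=load('scene10')
f=lambda p:(proj(S,p)-[280,160])*6
for p in([538.3,287.9,70.6],[538.5,287,99],[538.5,287,33],[538.5,284,99],[538.5,284,33],[580,290,60]):print(f(p))
T=load('top0');g=lambda p:(proj(T,p)-[200,165])*8
for p in([538.5,287,99],[538.5,287,33],[538.5,284,99],[538.5,284,33]):print(g(p))
crop('scene0',320,215,360,270,12,'c7')
"
```

```text
[377.40961035 464.97907129]
[382.65255385 404.06272848]
[365.35493745 543.01423627]
[374.48356258 403.72276872]
[357.50395302 542.67948614]
[388.99561543 558.99087476]
[213.43571871 238.93810793]
[232.56739946 285.38296293]
[221.72013248 238.6599293 ]
[240.43103111 285.11871636]
```

View pics/c7.png

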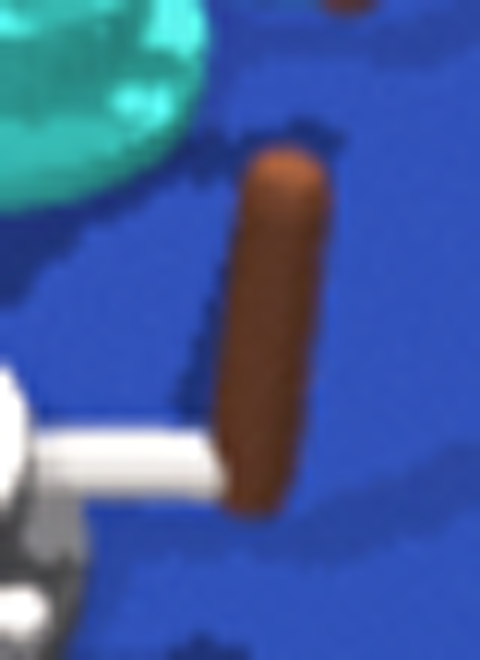

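```bash
python3 -m jog '[{"x":0,"y":0,"z":-1,"ax":0,"ay":0,"az":0,"grip":0},{"x":0,"y":0,"z":-1,"ax":0,"ay":0,"az":0,"grip":0},{"x":0,"y":0,"z":-1,"ax":0,"ay":0,"az":0,"grip":0},{"x":0,"y":0,"z":-1,"ax":0,"ay":0,"az":0,"grip":0},{"x":0,"y":0,"z":-1,"ax":0,"ay":0,"az":0,"grip":0}]'; python3 -m jog '[{"x":0,"y":0,"z":0,"ax":0,"ay":0,"az":0,"grip":0},{"x":0,"y":0,"z":0,"ax":0,"ay":0,"az":0,"grip":0}]';python3 -c "
from h import *
go(538.5,287,70,0.04)"
```

```text
clock: 9.65
eef_pos: [538.9, 288.1, 71.8]
tool_rot: [-1.57, -0.001, 0.04]
force: [1.3, 0.7, 2.2]
width: 16.4
clock: 9.85
eef_pos: [539.0, 288.1, 71.8]
tool_rot: [-1.57, -0.001, 0.04]
force: [0.5, -1.2, 5.8]
width: 16.6
t 9.85 pos [539.  288.1  71.8] rot [-1.57e+00 -1.00e-03  4.00e-02] w 16.6 F [ 0.5 -1.2  5.8] q [-0.41, 0.8, -0.21, 1.76, 0.27, 0.61, -0.74]
shift [-0.5  1.8 -1.1] turn [-0.     0.     0.001]
```

```bash
python3 -c "
from h import *
S=save('scene','scene11');crop('scene11',310,170,370,270,8,'c5')
T=save('top','top11');crop('top11',190,160,270,230,8,'c6')
"
```

```text
(no output)
```

View pics/c5.png

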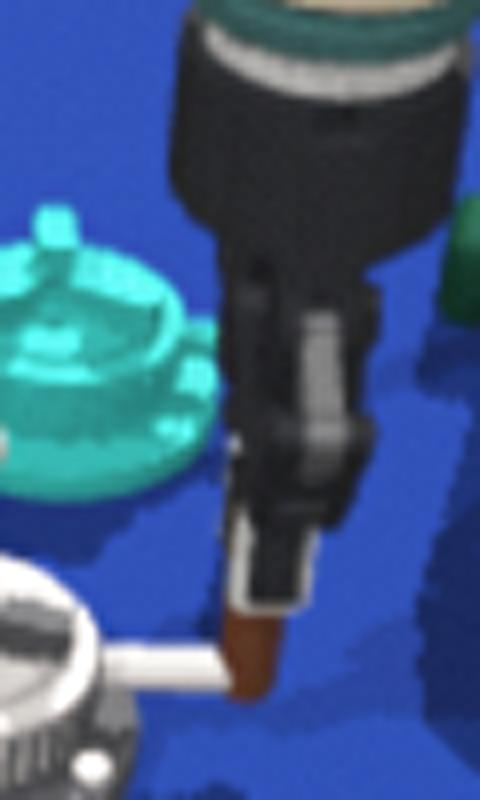

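View pics/c6.png

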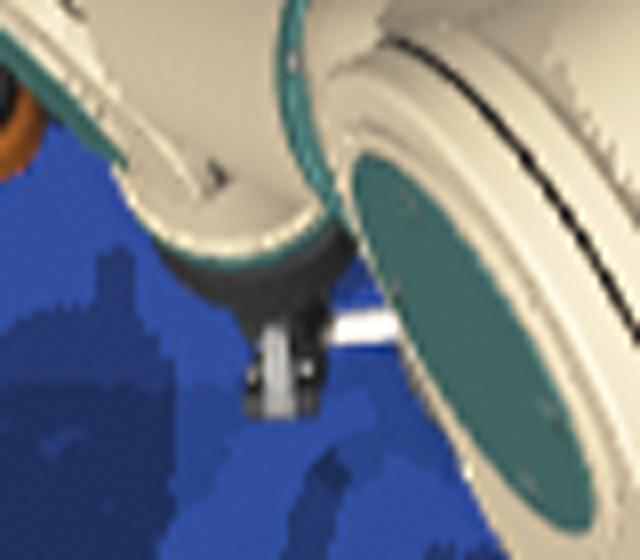

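```bash
python3 -m jog '[{"x":6.9,"y":-1,"z":-0.3,"ax":0,"ay":0.08,"az":0,"grip":0},{"x":13.7,"y":-1,"z":-1.1,"ax":0,"ay":0.16,"az":0,"grip":0},{"x":20.4,"y":-1,"z":-2.5,"ax":0,"ay":0.24,"az":0,"grip":0},{"x":27.1,"y":-1,"z":-4.4,"ax":0,"ay":0.32,"az":0,"grip":0},{"x":27.1,"y":-1,"z":-4.4,"ax":0,"ay":0.32,"az":0,"grip":0}]';python3 -c "
from h import *
go(538.5,287,70,0.04)
s=read_state();v=np.array(s['eef_pos'])[:2]-[543,202];print(np.hypot(*v),np.arctan2(v[0],v[1]))"
```

```text
clock: 10.45
eef_pos: [566.2, 285.2, 71.8]
tool_rot: [-1.57, -0.001, -0.28]
force: [2.3, 1.5, -2.0]
width: 16.4
t 10.45 pos [566.2 285.2  71.8] rot [-1.57e+00 -1.00e-03 -2.80e-01] w 16.4 F [ 2.3  1.5 -2. ] q [-0.43, 0.82, -0.13, 1.69, 0.16, 0.64, -0.93]
shift [-27.2   1.8  -5.9] turn [-0.001 -0.32   0.001]
86.38138724427745 0.27246861824450613
```

```bash
python3 -m jog '[{"x":6.9,"y":0,"z":-0.3,"ax":0,"ay":0.08,"az":0,"grip":0},{"x":13.7,"y":0,"z":-1.1,"ax":0,"ay":0.16,"az":0,"grip":0},{"x":20.4,"y":0,"z":-2.5,"ax":0,"ay":0.24,"az":0,"grip":0},{"x":27.1,"y":0,"z":-4.4,"ax":0,"ay":0.32,"az":0,"grip":0},{"x":33.5,"y":0,"z":-6.8,"ax":0,"ay":0.4,"az":0,"grip":0}]';python3 -c "
from h import *
go(538.5,287,70,0.04)
s=read_state();v=np.array(s['eef_pos'])[:2]-[543,202];print(np.hypot(*v),np.arctan2(v[0],v[1]))
S=save('scene','scene12');crop('scene12',280,150,380,270,6,'c5')"
```

```text
clock: 10.95
eef_pos: [595.6, 270.7, 71.8]
tool_rot: [-1.569, 0.001, -0.679]
force: [-0.2, 3.4, -1.1]
width: 16.0
t 10.95 pos [595.6 270.7  71.8] rot [-1.569e+00  1.000e-03 -6.790e-01] w 16.0 F [-0.2  3.4 -1.1] q [-0.45, 0.84, -0.04, 1.63, 0.04, 0.67, -1.18]
shift [-54.7   1.9 -23.2] turn [-0.002 -0.719 -0.001]
86.51921168635252 0.6533146166552298
```

View pics/c5.png

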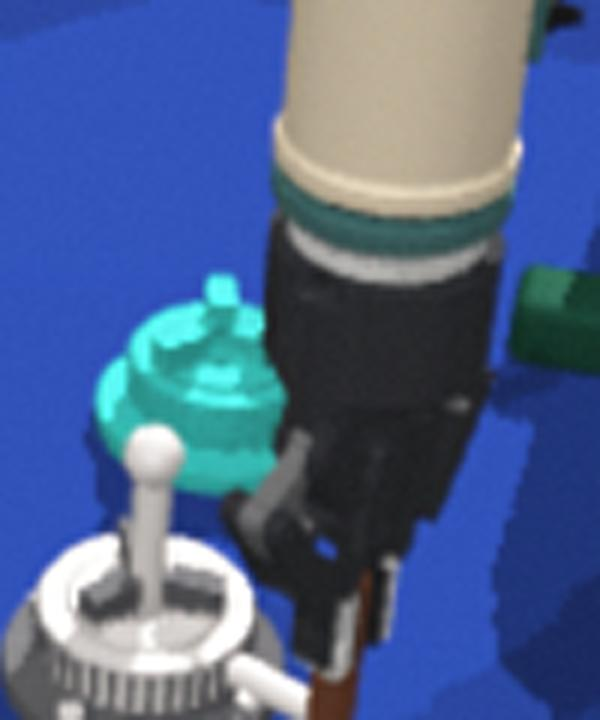

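```bash
python3 -m jog '[{"x":6,"y":0,"z":-0.2,"ax":0,"ay":0.07,"az":0,"grip":0},{"x":12,"y":0,"z":-0.8,"ax":0,"ay":0.14,"az":0,"grip":0},{"x":17.1,"y":0,"z":-1.7,"ax":0,"ay":0.2,"az":0,"grip":0},{"x":17.1,"y":0,"z":-1.7,"ax":0,"ay":0.2,"az":0,"grip":0}]';python3 -c "
from h import *
def rep():
  s=read_state();v=np.array(s['eef_pos'])[:2]-[543,202];th=np.arctan2(v[0],v[1]);F=np.array(s['force'])
  print(s['clock'],'R',np.hypot(*v),'th',th,'yaw',s['tool_rot'][2],'Ft',F[0]*np.cos(th)-F[1]*np.sin(th),'Fr',F[0]*np.sin(th)+F[1]*np.cos(th),F[2],s['torque'],s['qpos'])
rep()"
cat >> h.py <<'E'
def rep():
  s=read_state();v=np.array(s['eef_pos'])[:2]-[543,202];th=np.arctan2(v[0],v[1]);F=np.array(s['force'])
  print(np.round([s['clock'],np.hypot(*v),th,s['tool_rot'][2]],3),'Ft,Fr,Fz',np.round([F[0]*np.cos(th)-F[1]*np.sin(th),F[0]*np.sin(th)+F[1]*np.cos(th),F[2]],1),np.round(s['qpos'],2))
E
```

```text
clock: 11.4
eef_pos: [608.9, 258.1, 71.9]
tool_rot: [-1.568, 0.0, -0.878]
force: [3.1, 3.9, -3.0]
width: 16.5
11.4 R 86.5513927196968 th 0.8654156832571549 yaw -0.8778374260396942 Ft -0.9343051366008641 Fr 4.88084359615833 -3.0130649432456775 [ 0.67648098 -0.70660611 -0.06824763] [-0.45233514  0.84592143  0.01638444  1.61252963 -0.02108354  0.68054569
 -1.30295653]
```

```bash
python3 -m jog '[{"x":4.3,"y":0,"z":-0.1,"ax":0,"ay":0.05,"az":0,"grip":0},{"x":8.6,"y":0,"z":-0.4,"ax":0,"ay":0.1,"az":0,"grip":0},{"x":8.6,"y":0,"z":-0.4,"ax":0,"ay":0.1,"az":0,"grip":0}]';python3 -c "
from h import *
rep()"; python3 -m jog '[{"x":4.3,"y":0,"z":-0.1,"ax":0,"ay":0.05,"az":0,"grip":0},{"x":8.6,"y":0,"z":-0.4,"ax":0,"ay":0.1,"az":0,"grip":0},{"x":8.6,"y":0,"z":-0.4,"ax":0,"ay":0.1,"az":0,"grip":0}]';python3 -c "
from h import *
rep()
S=save('scene','scene13');crop('scene13',270,160,370,280,6,'c5')"
```

```text
clock: 11.7
eef_pos: [613.5, 252.2, 71.9]
tool_rot: [-1.568, 0.002, -0.976]
force: [2.3, 4.8, -3.5]
width: 16.6
[11.7   86.56   0.952 -0.976] Ft,Fr,Fz [-2.6  4.7 -3.5] [-0.45  0.85  0.04  1.61 -0.05  0.68 -1.36]
clock: 12.0
eef_pos: [617.5, 246.1, 71.9]
tool_rot: [-1.568, 0.003, -1.075]
force: [2.1, 6.4, -2.7]
width: 16.1
[12.    86.591  1.037 -1.075] Ft,Fr,Fz [-4.4  5.1 -2.7] [-0.46  0.85  0.06  1.6  -0.08  0.69 -1.43]
```

View pics/c5.png

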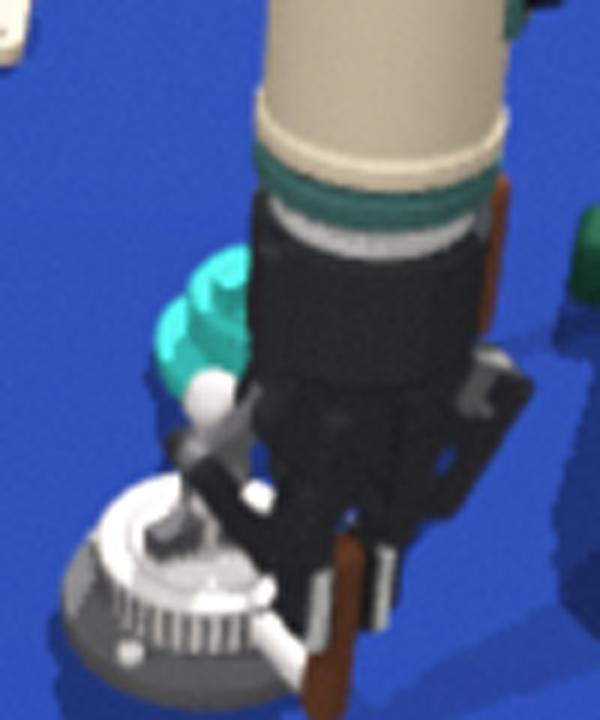

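```bash
python3 -m jog '[{"x":4.3,"y":0,"z":-0.1,"ax":0,"ay":0.05,"az":0,"grip":0},{"x":8.6,"y":0,"z":-0.5,"ax":0,"ay":0.1,"az":0,"grip":0},{"x":8.6,"y":0,"z":-0.5,"ax":0,"ay":0.1,"az":0,"grip":0}]';python3 -c "
from h import *
rep()"; python3 -m jog '[{"x":4.3,"y":0,"z":-0.1,"ax":0,"ay":0.05,"az":0,"grip":0},{"x":8.6,"y":0,"z":-0.5,"ax":0,"ay":0.1,"az":0,"grip":0},{"x":8.6,"y":0,"z":-0.5,"ax":0,"ay":0.1,"az":0,"grip":0}]';python3 -c "
from h import *
rep()"
```

```text
clock: 12.35
eef_pos: [619.4, 241.5, 71.8]
tool_rot: [-1.569, 0.008, -1.174]
force: [-0.5, 11.6, -1.7]
width: 16.7
[12.35  86.032  1.094 -1.174] Ft,Fr,Fz [-10.6   4.9  -1.7] [-0.46  0.85  0.09  1.6  -0.11  0.69 -1.49]
clock: 12.65
eef_pos: [621.9, 235.8, 71.8]
tool_rot: [-1.569, 0.01, -1.272]
force: [-1.5, 15.8, -2.4]
width: 16.1
[12.65  85.823  1.166 -1.272] Ft,Fr,Fz [-15.1   4.8  -2.4] [-0.46  0.85  0.11  1.6  -0.15  0.69 -1.55]
```

```bash
python3 -m jog '[{"x":4.3,"y":0,"z":-0.1,"ax":0,"ay":0.05,"az":0,"grip":0},{"x":8.6,"y":0,"z":-0.5,"ax":0,"ay":0.1,"az":0,"grip":0},{"x":8.6,"y":0,"z":-0.5,"ax":0,"ay":0.1,"az":0,"grip":0},{"x":8.6,"y":0,"z":-0.5,"ax":0,"ay":0.1,"az":0,"grip":0}]';python3 -c "
from h import *
rep()
S=save('scene','scene14');crop('scene14',270,160,370,280,6,'c5')"
```

```text
clock: 13.05
eef_pos: [623.6, 230.8, 71.8]
tool_rot: [-1.569, 0.014, -1.369]
force: [-1.8, 20.2, -2.9]
width: 16.1
[13.05  85.58   1.227 -1.369] Ft,Fr,Fz [-19.6   5.1  -2.9] [-0.47  0.85  0.13  1.6  -0.18  0.69 -1.61]
```

View pics/c5.png

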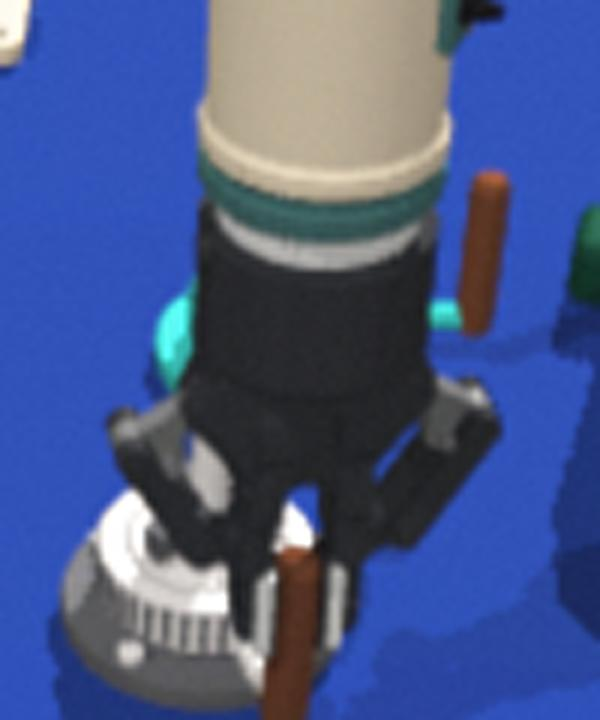

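```bash
python3 -m jog '[{"x":0,"y":0,"z":0,"ax":0,"ay":0,"az":0,"grip":30},{"x":0,"y":0,"z":0,"ax":0,"ay":0,"az":0,"grip":50},{"x":-6,"y":0,"z":0,"ax":0,"ay":0,"az":0,"grip":70},{"x":-10,"y":0,"z":0,"ax":0,"ay":0,"az":0,"grip":70},{"x":-10,"y":0,"z":0,"ax":0,"ay":0,"az":0,"grip":70}]';python3 -c "
from h import *
rep()
S=save('scene','scene15');crop('scene15',270,160,370,280,6,'c5')"
```

```text
clock: 13.6
eef_pos: [624.3, 227.8, 72.1]
tool_rot: [-1.571, -0.001, -1.378]
force: [-0.0, 0.0, -0.6]
width: 70.1
[13.6   85.281  1.264 -1.378] Ft,Fr,Fz [-0.  -0.  -0.6] [-0.48  0.86  0.15  1.6  -0.17  0.7  -1.63]
```

View pics/c5.png

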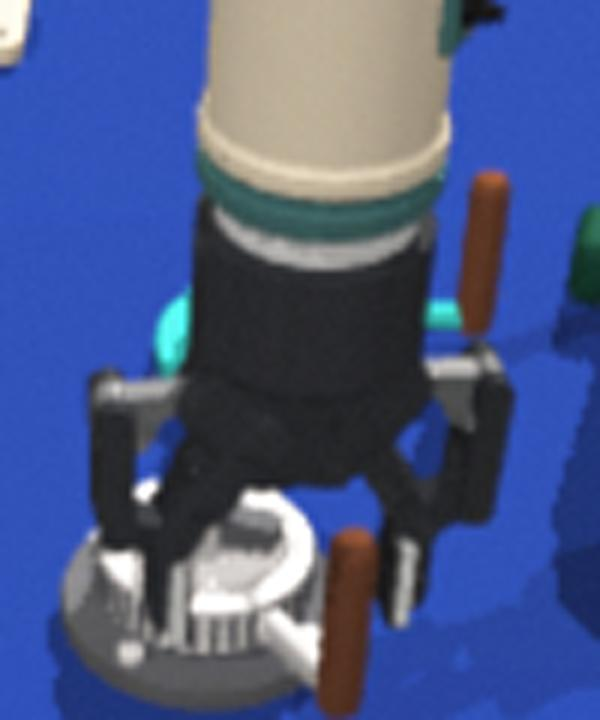

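```bash
python3 -m jog '[{"x":0,"y":-25,"z":0,"ax":0,"ay":0,"az":0,"grip":70},{"x":0,"y":-60,"z":0,"ax":0,"ay":0,"az":0,"grip":70},{"x":0,"y":-100,"z":0,"ax":0,"ay":0,"az":0,"grip":70},{"x":-30,"y":-130,"z":0,"ax":0,"ay":0,"az":0,"grip":70},{"x":-70,"y":-140,"z":0,"ax":0,"ay":0,"az":0,"grip":70}]';python3 -m jog '[{"x":-40,"y":0,"z":20,"ax":0,"ay":0,"az":0,"grip":70},{"x":-80,"y":0,"z":20,"ax":0,"ay":0,"az":0,"grip":70},{"x":-120,"y":0,"z":20,"ax":0,"ay":0,"az":0,"grip":70},{"x":-150,"y":0,"z":20,"ax":0,"ay":0,"az":0,"grip":70},{"x":-150,"y":0,"z":20,"ax":0,"ay":0,"az":0,"grip":70}]';python3 -c "
from h import *
rep()
S=save('scene','scene16');crop('scene16',260,180,360,290,6,'c5')
S=save('top','top16');crop('top16',200,140,300,240,7,'c6')"
```

```text
clock: 14.15
eef_pos: [615.1, 293.0, 217.0]
tool_rot: [-1.563, -0.002, -1.387]
force: [0.7, 1.2, -0.0]
width: 70.0
clock: 14.65
eef_pos: [599.5, 453.6, 211.5]
tool_rot: [-1.571, 0.004, -1.373]
force: [0.3, 0.0, -0.7]
width: 69.9
[ 1.4650e+01  2.5789e+02  2.2100e-01 -1.3730e+00] Ft,Fr,Fz [ 0.3  0.1 -0.7] [-0.77  0.83  0.19  1.21 -0.16  1.12 -1.94]
```

View pics/c5.png

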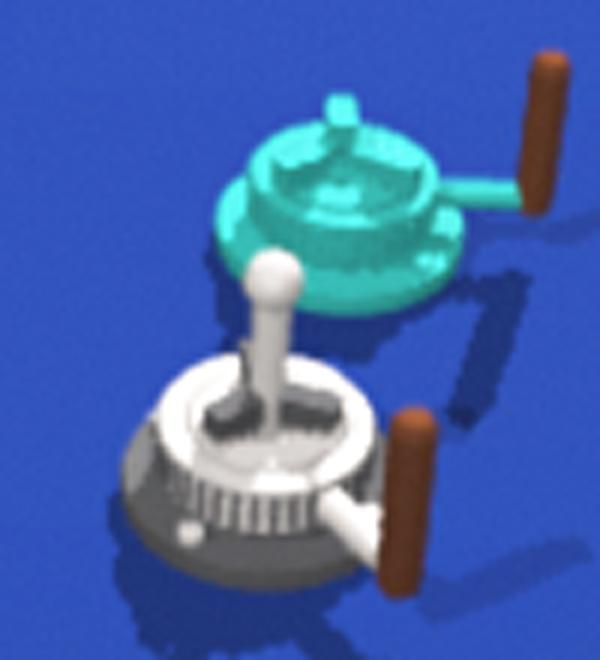

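View pics/c6.png

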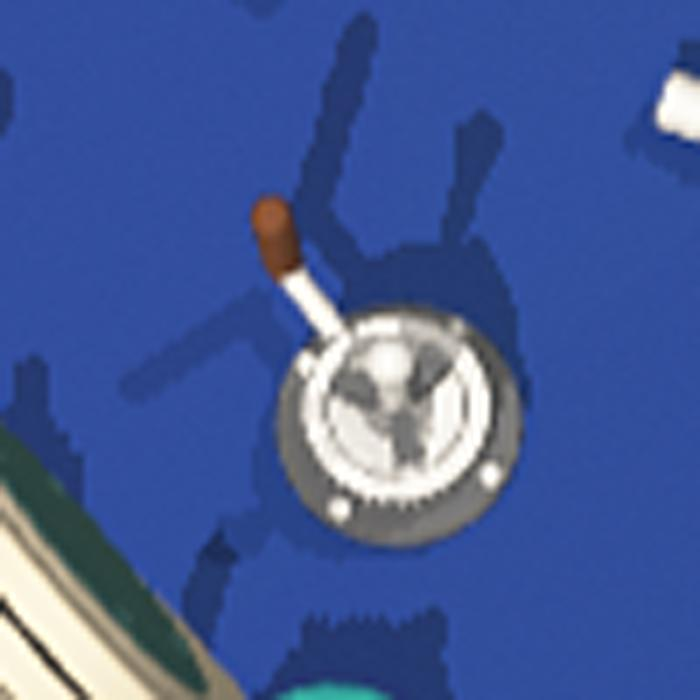

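```bash
python3 -c "
from h import *
T=load('top16');S=load('scene16')
c=np.array([542.8,202])
for p in (atz(T,238.9,170.4,97),atz(T,200+290/7,140+268/7,30),atz(S,260+413/6,180+416/6,97)):
  v=p[:2]-c;print(p,np.hypot(*v),np.arctan2(*v))
T=load('top0')
for p in (atz(T,200+212/8,165+238/8,97),atz(T,200+236/8,165+297/8,30),atz(S,260+418/5,180+247/5,97)):
  v=p[:2]-c;print(p,np.hypot(*v),np.arctan2(*v))
p=atz(load('top16'),200+390/7,140+360/7,104);print('ball',p, atz(S,260+274/6,180+277/6,104))
"
```

```text
[612.36951127 250.55097204  97.        ] 84.83580484971864 0.9614965173299328
[609.57955494 248.25418091  30.        ] 81.23397201667949 0.9650271595924969
[614.57244648 250.65358699  97.        ] 86.70902836733046 0.9750661784784694
[539.43496309 287.7326616   97.        ] 85.79867562504822 -0.03923021162860039
[534.66910911 286.04627305  30.        ] 84.43866057444404 -0.09644289808602838
[543.44788519 286.4334126   97.        ] 84.43589827701004 0.0076731764610573905
ball [544.46545497 202.51411297 104.        ] [546.87820261 202.65097405 104.        ]
```

```bash
python3 -c "
from h import *
S=load('scene16');c=np.array([542.8,202])
for n,u,v in(('14 top',270+297/6,160+556/6),('15 top',270+352/6,160+538/6),('16',260+413/6,180+416/6),('13',270+348/6,160+545/6)):
  p=atz(S,u,v,97);w=p[:2]-c;print(n,p,np.hypot(*w),np.arctan2(*w))
"
```

```text
14 top [626.50152919 231.13699177  97.        ] 88.62793170540742 1.2358099438434011
15 top [615.67224402 250.26002133  97.        ] 87.40362468302642 0.9858540485752341
16 [614.57244648 250.65358699  97.        ] 86.70902836733046 0.9750661784784694
13 [619.5143115  248.71829554  97.        ] 89.82029128516952 1.023792294826712
```

The punch is clamped, but after springing back the sleeve reads only about 1.07–1.15 rad. There's plenty of time, so I'll push the handle again and back off slowly.

```bash
python3 -c "
from h import *
go(613.5,250.5,140,-.97)"
```

```text
t 14.75 pos [602.5 447.2 211.8] rot [-1.57  -0.002 -1.379] w 70.1 F [ 0.2 -1.1 -0. ] q [-0.77, 0.82, 0.2, 1.22, -0.16, 1.12, -1.94]
shift [195.   72.1 -26.7] turn [-0.    -0.409  0.002]
```

```bash
python3 -m jog '[{"x":40,"y":10,"z":-5,"ax":0,"ay":-0.1,"az":0,"grip":60},{"x":80,"y":20,"z":-10,"ax":0,"ay":-0.2,"az":0,"grip":60},{"x":120,"y":40,"z":-16,"ax":0,"ay":-0.3,"az":0,"grip":60},{"x":160,"y":60,"z":-22,"ax":0,"ay":-0.41,"az":0,"grip":60},{"x":195,"y":72,"z":-26.7,"ax":0,"ay":-0.41,"az":0,"grip":60}]';python3 -m jog '[{"x":0,"y":0,"z":0,"ax":0,"ay":0,"az":0,"grip":60},{"x":0,"y":0,"z":0,"ax":0,"ay":0,"az":0,"grip":60}]'; python3 -c "
from h import *
go(613.5,250.5,72,-.97)
S=save('scene','scene17');crop('scene17',270,150,370,280,6,'c5')"
```

```text
clock: 15.25
eef_pos: [613.1, 244.9, 139.2]
tool_rot: [-1.573, -0.002, -0.972]
force: [0.2, -0.4, 0.2]
width: 60.1
clock: 15.45
eef_pos: [614.1, 247.0, 140.3]
tool_rot: [-1.571, -0.002, -0.976]
force: [0.3, 0.9, -0.5]
width: 60.2
t 15.45 pos [614.1 247.  140.3] rot [-1.571 -0.002 -0.976] w 60.2 F [ 0.3  0.9 -0.5] q [-0.46, 0.76, 0.07, 1.57, -0.06, 0.81, -1.35]
shift [-3.3 68.3  1.5] turn [ 0.001 -0.006  0.002]
```

View pics/c5.png

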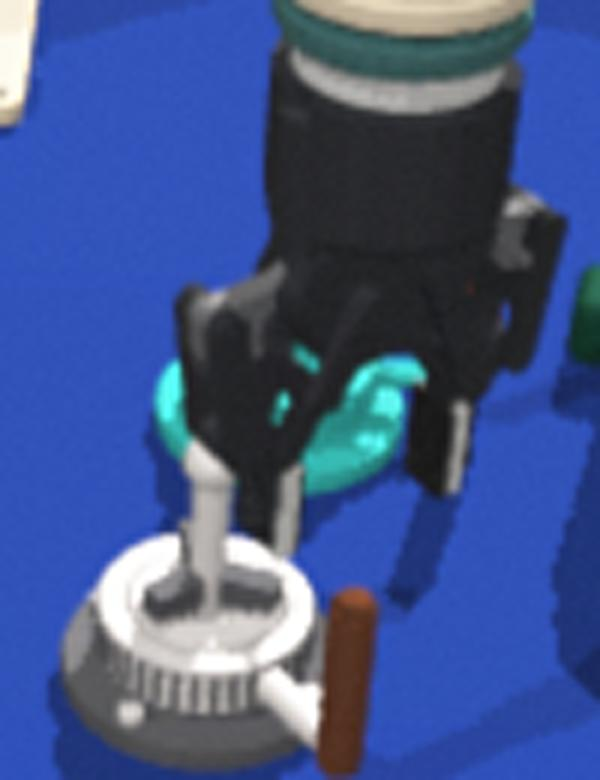

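```bash
python3 -m jog '[{"x":-3,"y":20,"z":1.5,"ax":0,"ay":0,"az":0,"grip":60},{"x":-3,"y":45,"z":1.5,"ax":0,"ay":0,"az":0,"grip":60},{"x":-3,"y":68,"z":1.5,"ax":0,"ay":0,"az":0,"grip":60},{"x":-3,"y":68,"z":1.5,"ax":0,"ay":0,"az":0,"grip":0},{"x":-3,"y":68,"z":1.5,"ax":0,"ay":0,"az":0,"grip":0}]';python3 -m jog '[{"x":0,"y":0,"z":0,"ax":0,"ay":0,"az":0,"grip":0},{"x":0,"y":0,"z":0,"ax":0,"ay":0,"az":0,"grip":0},{"x":0,"y":0,"z":0,"ax":0,"ay":0,"az":0,"grip":0}]'; python3 -c "
from h import *
rep()
go(613.5,250.5,72,-.97)"
```

```text
clock: 16.0
eef_pos: [612.7, 255.4, 72.6]
tool_rot: [-1.57, 0.0, -0.969]
force: [-0.6, -0.6, -0.1]
width: 31.7
clock: 16.3
eef_pos: [613.9, 255.1, 73.8]
tool_rot: [-1.567, -0.001, -0.97]
force: [-0.2, -0.8, 4.1]
width: 16.5
[16.3   88.52   0.928 -0.97 ] Ft,Fr,Fz [ 0.5 -0.7  4.1] [-0.47  0.85  0.06  1.6  -0.07  0.69 -1.35]
t 16.3 pos [613.9 255.1  73.8] rot [-1.567e+00 -1.000e-03 -9.700e-01] w 16.5 F [-0.2 -0.8  4.1] q [-0.47, 0.85, 0.06, 1.6, -0.07, 0.69, -1.35]
shift [ 3.6  1.8 -2.9] turn [-0.003  0.     0.001]
```

```bash
python3 -m jog '[{"x":6,"y":0,"z":-0.7,"ax":0,"ay":0.07,"az":0,"grip":0},{"x":12,"y":0,"z":-1.4,"ax":0,"ay":0.14,"az":0,"grip":0},{"x":17.5,"y":0,"z":-2.3,"ax":0,"ay":0.2,"az":0,"grip":0},{"x":17.5,"y":0,"z":-2.3,"ax":0,"ay":0.2,"az":0,"grip":0}]';python3 -c "
from h import *
rep()";python3 -m jog '[{"x":6,"y":0,"z":-0.5,"ax":0,"ay":0.07,"az":0,"grip":0},{"x":12,"y":0,"z":-1.2,"ax":0,"ay":0.14,"az":0,"grip":0},{"x":17.5,"y":0,"z":-2.3,"ax":0,"ay":0.2,"az":0,"grip":0},{"x":17.5,"y":0,"z":-2.3,"ax":0,"ay":0.2,"az":0,"grip":0}]';python3 -c "
from h import *
rep()"
```

```text
clock: 16.7
eef_pos: [620.5, 244.1, 73.8]
tool_rot: [-1.567, 0.005, -1.167]
force: [-1.8, 7.5, 4.7]
width: 16.3
[16.7   88.214  1.073 -1.167] Ft,Fr,Fz [-7.4  2.   4.7] [-0.47  0.85  0.1   1.6  -0.13  0.69 -1.47]
clock: 17.1
eef_pos: [625.0, 233.8, 73.8]
tool_rot: [-1.565, 0.014, -1.365]
force: [0.3, 18.5, 2.1]
width: 16.7
[17.1   87.973  1.201 -1.365] Ft,Fr,Fz [-17.1   6.9   2.1] [-0.48  0.85  0.15  1.6  -0.19  0.69 -1.6 ]
```

Push a bit more (to ~22 N), then ease back.

```bash
python3 -m jog '[{"x":4,"y":0,"z":-0.3,"ax":0,"ay":0.05,"az":0,"grip":0},{"x":8,"y":0,"z":-0.8,"ax":0,"ay":0.1,"az":0,"grip":0},{"x":8,"y":0,"z":-0.8,"ax":0,"ay":0.1,"az":0,"grip":0}]';python3 -c "
from h import *
rep()";python3 -m jog '[{"x":-4,"y":0,"z":0,"ax":0,"ay":-0.05,"az":0,"grip":0},{"x":-8,"y":0,"z":-0.2,"ax":0,"ay":-0.1,"az":0,"grip":0},{"x":-8,"y":0,"z":-0.2,"ax":0,"ay":-0.1,"az":0,"grip":0}]';python3 -c "
from h import *
rep()"
```

```text
clock: 17.4
eef_pos: [626.0, 229.7, 73.8]
tool_rot: [-1.565, 0.019, -1.462]
force: [1.1, 23.4, 0.1]
width: 16.3
[17.4   87.518  1.249 -1.462] Ft,Fr,Fz [-21.8   8.4   0.1] [-0.48  0.85  0.17  1.61 -0.23  0.69 -1.66]
clock: 17.7
eef_pos: [623.7, 236.0, 73.8]
tool_rot: [-1.566, 0.016, -1.362]
force: [-2.8, 21.6, 2.0]
width: 16.2
[17.7   87.597  1.173 -1.362] Ft,Fr,Fz [-21.    5.7   2. ] [-0.48  0.85  0.14  1.6  -0.19  0.69 -1.6 ]
```

```bash
python3 -m jog '[{"x":-4,"y":0,"z":0,"ax":0,"ay":-0.05,"az":0,"grip":0},{"x":-8,"y":0,"z":-0.2,"ax":0,"ay":-0.1,"az":0,"grip":0},{"x":-8,"y":0,"z":-0.2,"ax":0,"ay":-0.1,"az":0,"grip":0}]';python3 -c "
from h import *
rep()";python3 -m jog '[{"x":-4,"y":0,"z":0,"ax":0,"ay":-0.05,"az":0,"grip":0},{"x":-8,"y":0,"z":-0.2,"ax":0,"ay":-0.1,"az":0,"grip":0},{"x":-8,"y":0,"z":-0.2,"ax":0,"ay":-0.1,"az":0,"grip":0}]';python3 -c "
from h import *
rep()
S=save('scene','scene18');crop('scene18',270,150,370,280,6,'c5')"
```

```text
clock: 18.0
eef_pos: [621.3, 240.6, 73.8]
tool_rot: [-1.567, 0.013, -1.264]
force: [-4.5, 16.2, 5.2]
width: 16.5
[18.    87.314  1.112 -1.264] Ft,Fr,Fz [-16.5   3.1   5.2] [-0.47  0.85  0.12  1.6  -0.16  0.69 -1.53]
clock: 18.3
eef_pos: [618.9, 245.7, 73.7]
tool_rot: [-1.567, 0.01, -1.165]
force: [-4.9, 12.5, 5.5]
width: 16.4
[18.3   87.538  1.049 -1.165] Ft,Fr,Fz [-13.2   2.    5.5] [-0.47  0.85  0.1   1.6  -0.13  0.69 -1.47]
```

View pics/c5.png

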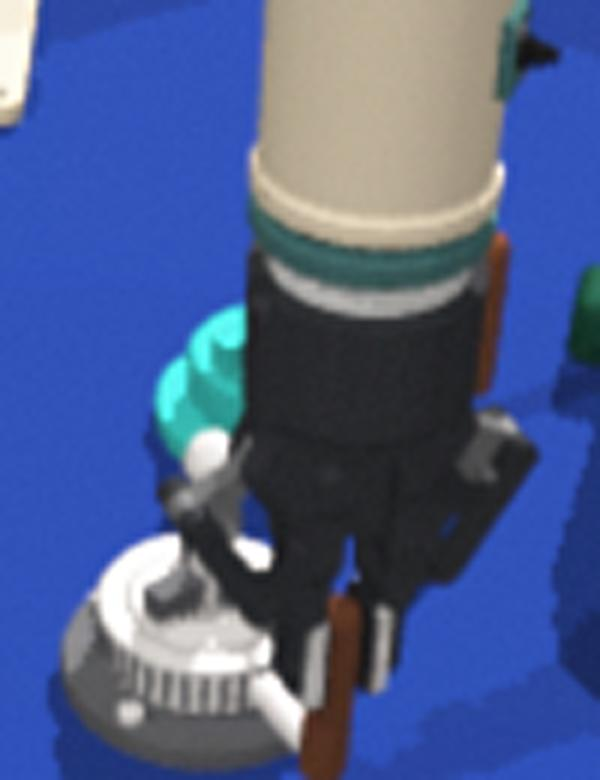

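```bash
python3 -m jog '[{"x":-4,"y":0,"z":0,"ax":0,"ay":-0.05,"az":0,"grip":0},{"x":-6,"y":0,"z":-0.2,"ax":0,"ay":-0.07,"az":0,"grip":0},{"x":-6,"y":0,"z":-0.2,"ax":0,"ay":-0.07,"az":0,"grip":0}]';python3 -c "
from h import *
rep()";python3 -m jog '[{"x":-3,"y":0,"z":0,"ax":0,"ay":-0.03,"az":0,"grip":0},{"x":-4,"y":0,"z":-0.1,"ax":0,"ay":-0.05,"az":0,"grip":0},{"x":-4,"y":0,"z":-0.1,"ax":0,"ay":-0.05,"az":0,"grip":0}]';python3 -c "
from h import *
rep()"
```

```text
clock: 18.65
eef_pos: [616.7, 249.4, 73.8]
tool_rot: [-1.567, 0.008, -1.098]
force: [-4.2, 9.3, 5.6]
width: 16.2
[18.65  87.594  0.999 -1.098] Ft,Fr,Fz [-10.1   1.5   5.6] [-0.47  0.85  0.08  1.6  -0.11  0.69 -1.43]
clock: 18.95
eef_pos: [615.7, 251.3, 73.8]
tool_rot: [-1.567, 0.006, -1.049]
force: [-2.0, 7.7, 5.4]
width: 16.6
[18.95  87.813  0.975 -1.049] Ft,Fr,Fz [-7.4  2.7  5.4] [-0.47  0.85  0.07  1.6  -0.09  0.69 -1.4 ]
```

```bash
python3 -m jog '[{"x":0,"y":0,"z":0,"ax":0,"ay":0,"az":0,"grip":30},{"x":0,"y":0,"z":0,"ax":0,"ay":0,"az":0,"grip":60},{"x":0,"y":0,"z":0,"ax":0,"ay":0,"az":0,"grip":70},{"x":0,"y":0,"z":0,"ax":0,"ay":0,"az":0,"grip":70},{"x":0,"y":0,"z":0,"ax":0,"ay":0,"az":0,"grip":70}]';python3 -m jog '[{"x":0,"y":-25,"z":0,"ax":0,"ay":0,"az":0,"grip":70},{"x":0,"y":-60,"z":0,"ax":0,"ay":0,"az":0,"grip":70},{"x":0,"y":-100,"z":0,"ax":0,"ay":0,"az":0,"grip":70},{"x":-30,"y":-130,"z":0,"ax":0,"ay":0,"az":0,"grip":70},{"x":-70,"y":-140,"z":0,"ax":0,"ay":0,"az":0,"grip":70}]';python3 -m jog '[{"x":-40,"y":0,"z":10,"ax":0,"ay":0,"az":0,"grip":70},{"x":-80,"y":0,"z":10,"ax":0,"ay":0,"az":0,"grip":70},{"x":-120,"y":0,"z":10,"ax":0,"ay":0,"az":0,"grip":70},{"x":-120,"y":0,"z":10,"ax":0,"ay":0,"az":0,"grip":70},{"x":-120,"y":0,"z":10,"ax":0,"ay":0,"az":0,"grip":70}]';python3 -c "
from h import *
rep()
S=save('scene','scene19');crop('scene19',260,180,360,290,6,'c5')
S=save('top','top19');crop('top19',200,140,300,240,7,'c6')"
```

```text
clock: 19.45
eef_pos: [616.4, 245.6, 72.0]
tool_rot: [-1.571, -0.0, -1.05]
force: [-0.2, -0.1, 0.4]
width: 70.0
clock: 19.95
eef_pos: [584.8, 304.9, 216.2]
tool_rot: [-1.564, -0.002, -1.056]
force: [0.4, 1.4, 0.1]
width: 69.7
clock: 20.45
eef_pos: [529.5, 416.8, 211.8]
tool_rot: [-1.571, -0.0, -1.047]
force: [0.8, -0.3, -0.0]
width: 69.8
[ 2.04500e+01  2.15208e+02 -6.30000e-02 -1.04700e+00] Ft,Fr,Fz [ 0.8 -0.3 -0. ] [-0.77  0.7   0.11  1.48 -0.08  0.97 -1.69]
```

View pics/c5.png

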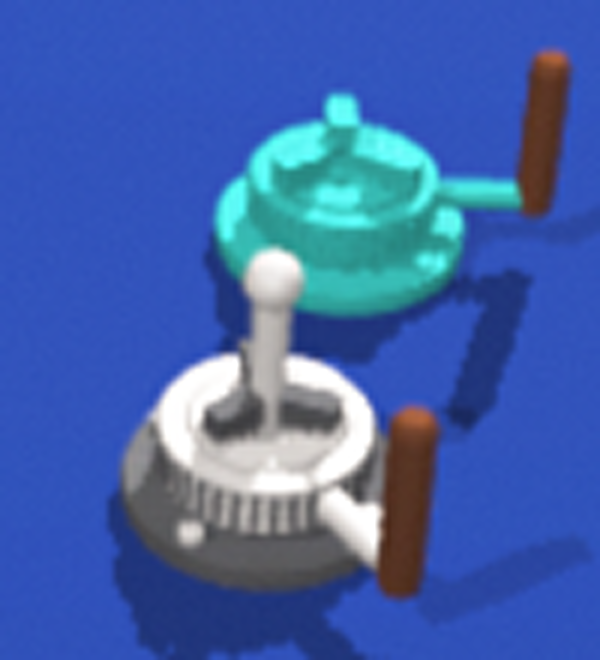

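View pics/c6.png

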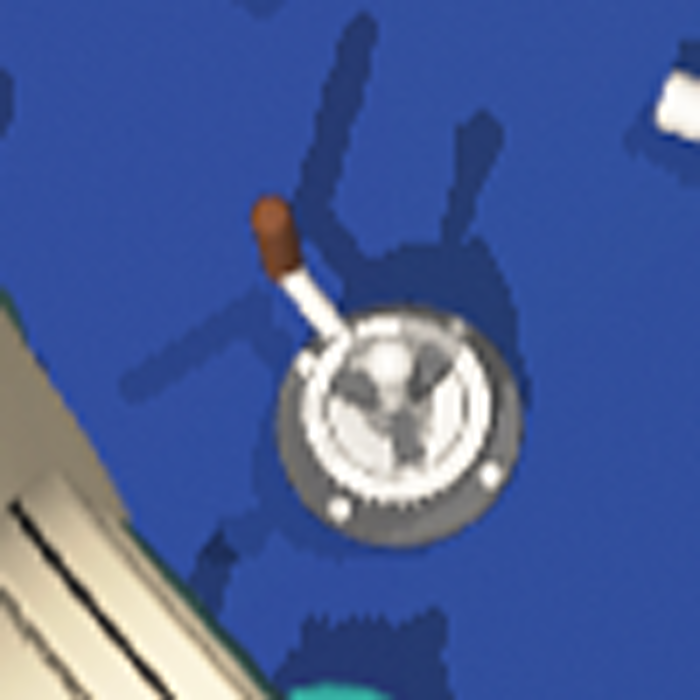

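Handle came to rest in exactly the same place as before (scene 329,249; top 239,170), so this is the mechanism's natural spring-back rest. The punch stands upright with the jaws on its shank. I'm handing in.

```bash
python3 -m jog '[{"x":0,"y":0,"z":0,"ax":0,"ay":0,"az":0,"grip":70},{"x":0,"y":0,"z":0,"ax":0,"ay":0,"az":0,"grip":70}]'; python3 -c "
from h import *
print(read_state()['qd']); print(finish_job())"
```

```text
clock: 20.75
eef_pos: [531.5, 414.3, 212.1]
tool_rot: [-1.571, -0.001, -1.052]
force: [0.2, 0.6, -0.1]
width: 70.2
[-0.00469757  0.00092688 -0.00654681 -0.00055751 -0.00192394  0.00046948
 -0.0002006 ]
the job is handed in; nothing more can be done
None
```

The ball-head punch is out of the stand and clamped in the bare-steel chuck, ball up. I handed the job in at 20.75 s of the 54 s allowed.

- **Seating:** the foot met the bottom of the bore at the height I expected, with about 9 N of contact force, before I let go.
- **Clamping:** I turned the handle clockwise until it resisted with about 20 N. I repeated this to about 22 N, then eased off slowly and released the handle.
- **Last pictures:** the punch is upright with all three jaws on the shank. The handle came to rest in the same place both times, about 1.0 rad from where it started. The gripper was well clear and touching nothing.

**Checks that disagreed:**
- **Gripper opening:** it read about 16 mm on both the 14 mm shank and the 18 mm handle, so I did not use it to check the grips.
- **Final sleeve angle:** I could not measure it directly. The first push suggested about 1.07 rad. The 7 N left on the handle just before release, at its resting place, fits the stated 1.15 rad.

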